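Pack the glue bottles and book the carton out with the scanner

ROBOT

A 6-joint arm with a two-finger parallel gripper is mounted at the origin on the work surface. World frame = base frame: x ahead of the robot, y to its left, z up, the work surface at z = 0. Lengths are in m, angles in degrees, forces in N, time in s.
With the tool pointing down it reaches from about 0.35 to 0.875 m from the base axis. Payload 4.2 kg.
Tool frame: the origin (TCP) lies midway between the tips of the shut fingers; the grasp point (between the pads) lies 19 mm behind it; z points along the fingers, y is the line along which they close (so a half turn about z gives the same grasp; the last joint's range is limited). The gripper opens to 87 mm and grips with 3 to 60 N. Pads are 19 mm wide; open, the fingers measure 117 mm over their backs; the gripper's body (75 mm by 190 mm) begins 51 mm behind the grasp point.
Start: joints at [90.791, 22.042, 0.453, 0, -68.411, -14.817], TCP at [0.151, 0.606, 0.199] pointing down, gripper open.
Joint ranges: [-179.83, 179.83], [-69.29, 118.12], [-61.27, 80.66], [-181.25, 117.63], [-171.15, -9.14], [-177.46, 177.46]. Speed limits (degrees/s): [159.86, 159.86, 180, 180, 180, 180].

INTERFACE

Orientations are given as a 3x3 rotation matrix whose columns are the frame's x, y, z axes.
In Python, from station import * gives the robot as it stands.
- The arm moves only by the tool move_arm, never from a script. Its argument "targets" is text: rows parted by semicolons, each of 4 numbers parted by spaces: the shift along the world's x, y, z in units of 25 mm (1.0 is 25 mm), then the turn about the world's z in units of 5 degrees (1.0 is 5 degrees). In form: tx ty tz spin; .... A call has 1 to 10 rows; each row shifts and turns the commanded pose from where the row before left it; what a row does not reach is not made up. A row lasts 1/12 s, in which the tool goes at most 41.7 mm and 7.16 degrees, less where a joint would pass 70% of its speed; a pose out of reach is approached as far as the arm can. A call is refused whole if a number of a shift passes 1 or a number of a turn 1, either way. A call with a gripper value outside its range is refused whole. "gripper" is the finger opening in mm, from 0 to 87, set as the call begins (left out, the last holds). The fingers move at their own pace and stop on an object; the grip force is fixed at half the most. Time passes only in rows, so rows that do not move let the fingers close. It gives the time, the measured TCP pose, the force, the opening and the grip force at its end, in the units of the state.
- sense(): the state, without advancing time (a new reading comes with each control period).
- capture(name): name is "scene" or "top"; returns a dict with "image" (400x640x3 uint8, blue, green, red), "fx", "fy", "cx", "cy" (pixels), "world_from_camera" (4x4, takes a point from camera to world coordinates). Camera axes: x right, y up, looking along -z (the intrinsics and any distortion apply to the point x, -y, -z); pixel columns grow to the right and rows downward; lengths in m; the calibration is good to about 2 mm. A picture is of the moment at which its call begins. There is no depth.
- finish_job(): hands the job in; it is judged then, once.
The state is a dict: "time_s": time; "joints": joint angles; "joint_velocities": joint speeds; "effort": joint torques, N m; "tcp_pos": TCP position; "ee_rot": TCP orientation; "wrist_force": force on the tool from outside, world axes, zero at the start; "moment": the same for the moment, N m; "gripper_width": opening from 0.0 (shut) to 1.0 (fully open); "gripper_force": force on a finger pad.
Only numpy, scipy, OpenCV 4.12 (cv2) and the standard library are available. Lean on these libraries where they do the work, as an engineer would, in place of code of your own. Each camera call takes 0.05 s, during which the arm holds its last target. There are 200 camera calls.

TASK

Pack the glue bottles standing on the bench into the divided carton, upright and one to a cell, setting them down rather than dropping them. When all are in, take the barcode scanner from its rest, aim it squarely at the middle of the delivery ticket's label from about 8 cm and hold it still there for two seconds, then do the same at the label on the carton's flap. Finally lay the scanner back in its rest as it lay before, without dropping it, and leave the other things on the bench alone.

Things in the scene. Friction and masses are not known exactly. Their poses are not given: they have to be found in the camera images.
- bottle1: Glue bottle standing upright: white round body 50 mm across, 66 mm high, shoulder to 78 mm, then a cylindrical grey cap 32 mm across from 78 to 118 mm (the top). About 0.22 kg. Origin: centre of its underside, z up to the cap. All alike; four to six of bottle1 to bottle6 are present, the state gives None for an absent or a held one.
- bottle2: Glue bottle standing upright: white round body 50 mm across, 66 mm high, shoulder to 78 mm, then a cylindrical grey cap 32 mm across from 78 to 118 mm (the top). About 0.22 kg. Origin: centre of its underside, z up to the cap. All alike; four to six of bottle1 to bottle6 are present, the state gives None for an absent or a held one.
- bottle3: Glue bottle standing upright: white round body 50 mm across, 66 mm high, shoulder to 78 mm, then a cylindrical grey cap 32 mm across from 78 to 118 mm (the top). About 0.22 kg. Origin: centre of its underside, z up to the cap. All alike; four to six of bottle1 to bottle6 are present, the state gives None for an absent or a held one.
- bottle4: Glue bottle standing upright: white round body 50 mm across, 66 mm high, shoulder to 78 mm, then a cylindrical grey cap 32 mm across from 78 to 118 mm (the top). About 0.22 kg. Origin: centre of its underside, z up to the cap. All alike; four to six of bottle1 to bottle6 are present, the state gives None for an absent or a held one.
- bottle5: Glue bottle standing upright: white round body 50 mm across, 66 mm high, shoulder to 78 mm, then a cylindrical grey cap 32 mm across from 78 to 118 mm (the top). About 0.22 kg. Origin: centre of its underside, z up to the cap. All alike; four to six of bottle1 to bottle6 are present, the state gives None for an absent or a held one.
- bottle6: Glue bottle standing upright: white round body 50 mm across, 66 mm high, shoulder to 78 mm, then a cylindrical grey cap 32 mm across from 78 to 118 mm (the top). About 0.22 kg. Origin: centre of its underside, z up to the cap. All alike; four to six of bottle1 to bottle6 are present, the state gives None for an absent or a held one.
- carton: Open cardboard carton, fixed; outside 149 (x) by 221 (y) by 65 mm high; walls, floor and dividers (full height) 5 mm thick. 2 by 3 cells, each about 67 by 67 mm inside, centred at x = +-36 and y = -72, 0, +72 mm in its frame. Along its +y and -y sides a flap 145 mm long hangs outward and down at 45 degrees, 35 mm out. Origin: centre of its underside.
- carton_label (a point): Centre of the white 60 by 40 mm barcode label stuck on the upper face of the flap on the carton's +y side, about 49 mm above the bench. Its z axis is the label's normal: outward (carton's +y) and up at 45 degrees.
- ticket_stand: Loose weighted metal stand, 0.5 kg, footprint 90 by 100 mm, 78 mm high, with a plate sloping at 45 degrees that faces the stand's -x and up and carries the delivery ticket. Origin: centre of its underside.
- ticket_label (a point): Centre of the white 60 by 40 mm barcode label of the delivery ticket on the stand's sloping plate, about 47 mm above the bench. Its z axis is the label's normal: the stand's -x and up at 45 degrees.
- rest: Grey fixed scanner rest: block x = -90 to +20 mm, 70 mm wide (y), 30 mm high; on it two ribs along x, 8 mm high, 6 thick, 38 mm apart inside, form a channel for the handle. When home the scanner's origin is 30 mm above the rest's origin, its x axis along the rest's x, its head beyond the +x end. Origin: on the underside, below the channel's centre line.
- scanner: Barcode scanner, 0.2 kg, lying in its rest. Black handle along x from -85 to +30 mm, 30 mm wide (y), 40 high (z = 0 to 40); pinch it across y near x = -25 mm, fingertips above the ribs (z > 8 mm). White head 56 mm wide, x = 12 to 78, z = -9 to 57 mm, looking along +x and 45 degrees down. Origin: on the handle's underside, centre line. None while held.
- scanner_window (a point): Centre of the scanner's reading window, at (62.7, 0, 6.3) mm in the scanner's frame. Its z axis is the line of sight: along (0.707, 0, -0.707) in the scanner's frame. It reads a label 40 to 130 mm away along this line, best about 80 mm.
- stapler: Desk stapler, 50 by 140 by 60 mm. A bystander: not part of the job, leave it alone. Origin: centre of its underside.
- spray_bottle: Clear spray bottle with a green head, 66 mm across, 175 mm high. A bystander: not part of the job, leave it alone. Origin: centre of its underside.
- bound_book: Wire-bound book lying flat, 110 by 160 by 19 mm. A bystander: not part of the job, leave it alone. Origin: centre of its underside.
Things that resemble listed ones, but are neither listed nor needed, are in the scene too. What is shaped like the scanner but red is not meant.

How it is judged:
By the outcome, as a careful person would: the job done as asked, in the order asked, and still so for the second after the job is handed in, with the robot touching nothing.
Of bottle1, bottle2, bottle3, bottle4, bottle5, bottle6 only 4 to 6 are there at a start; the rules pass over those that are not, and their reading is None.
At some moment in a run one of bottle1, bottle2, bottle3, bottle4, bottle5, bottle6, ticket_stand may be knocked a few centimetres aside while the robot is not near it.
It also fails if it takes over 200 s, if anything falls off the work surface, if the arm or the gripper's body presses on something with over 40 N, if the wrist force passes 120 N, or if a joint passes its speed limit or range.

## Working session

There is one attempt and no reset: what is moved stays moved. The work goes in short steps, Python scripts to look and compute and a tool call to move; the robot and the scene stay as the last step left them, time stands still between calls to the robot, and variables do not carry over. Pictures are saved under pics/ and viewed, at most 17 in all, crops included, and the job is handed in when it is done.

Besides the shell and the picture viewer there is one more tool, called after "Emit:" as name(argument=value, ...) on one line, values as JSON. move_arm: Moves the arm, as the interface text tells. Its arguments: {"type":"object","properties":{"targets":{"type":"string"},"gripper":{"type":"number"}},"required":["targets"]}

```bash
ls; mkdir -p pics; python3 - <<'E'
from station import *
import cv2,numpy as np
s=sense();print(s)
for n in("scene","top"):
    c=capture(n);cv2.imwrite(f"pics/{n}0.png",c["image"]);print(n,[c[k] for k in c if k!="image"],c.keys())
E
```

```text
pics
{'time_s': 0.0, 'joints': array([ 9.07893559e+01,  2.20896949e+01,  3.78898834e-01, -2.76909903e-02,
       -6.84129778e+01, -1.48174018e+01]), 'joint_velocities': array([ 0.01943909, -0.05703027, -0.02468773, -0.03160357,  0.14947962,
        0.02901383]), 'effort': array([-6.31109397e-04, -3.90661168e+01,  1.87400687e+01,  4.21973169e+00,
        1.09671257e-02, -1.99555925e-04]), 'tcp_pos': array([0.15132148, 0.60571446, 0.19796827]), 'ee_rot': array([[ 9.70133981e-01, -2.42569335e-01, -4.19597534e-04],
       [-2.42569669e-01, -9.70131570e-01, -2.16620506e-03],
       [ 1.18390105e-04,  2.20329077e-03, -9.99997566e-01]]), 'wrist_force': array([-0.60090586, -0.56174885,  0.09014982]), 'moment': array([-0.0359968 ,  0.025639  ,  0.00317848]), 'gripper_force': 0.0, 'gripper_width': 0.9997188743537148}
scene [377.48167843110593, 377.48167843110593, 327.01199025025716, 205.07293921746705, array([[-0.66276086, -0.49576663,  0.56121608,  1.08122663],
       [ 0.74851206, -0.46047223,  0.477174  ,  0.45346911],
       [ 0.02185747,  0.73632926,  0.67627027,  0.75483908],
       [ 0.        ,  0.        ,  0.        ,  1.        ]])] dict_keys(['image', 'fx', 'fy', 'cx', 'cy', 'world_from_camera'])
top [369.30515991278526, 369.30515991278526, 317.7248211986617, 202.95534491495476, array([[-9.63203393e-03,  9.85508780e-01, -1.69350727e-01,
         3.09724413e-01],
       [-9.99953566e-01, -9.44239228e-03,  1.92515373e-03,
        -2.29290725e-02],
       [ 2.98179905e-04,  1.69361407e-01,  9.85553969e-01,
         1.15710918e+00],
       [ 0.00000000e+00,  0.00000000e+00,  0.00000000e+00,
         1.00000000e+00]])] dict_keys(['image', 'fx', 'fy', 'cx', 'cy', 'world_from_camera'])
```

View pics/scene0.png

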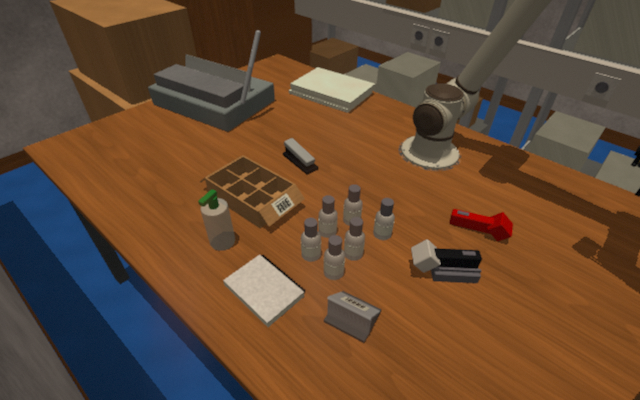

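View pics/top0.png

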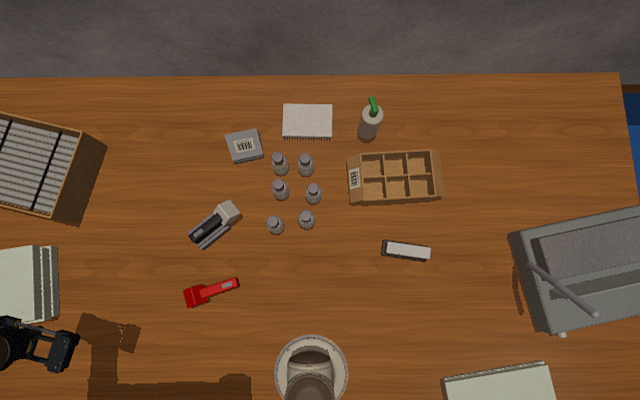

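The top view shows six bottles (around 275–313, 160–225), the ticket stand at (243,146), the carton at (395,177) with its label at (354,178), the scanner in its rest at (215,223), and a red decoy at (212,291). I'll zoom in to measure.

```bash
cat > h.py <<'E'
from station import *
import cv2,numpy as np
def ray(c,px):
    px=np.atleast_2d(px).astype(float); M=c["world_from_camera"]
    d=np.c_[(px[:,0]-c["cx"])/c["fx"],-(px[:,1]-c["cy"])/c["fy"],-np.ones(len(px))]@M[:3,:3].T
    return M[:3,3],d
def onz(c,px,z):
    o,d=ray(c,px); return o+d*((z-o[2])/d[:,2])[:,None]
def proj(c,P):
    M=c["world_from_camera"]; q=(np.atleast_2d(P)-M[:3,3])@M[:3,:3]
    return np.c_[c["cx"]+c["fx"]*q[:,0]/-q[:,2],c["cy"]-c["fy"]*q[:,1]/-q[:,2]]
def tri(c1,p1,c2,p2):
    o1,d1=ray(c1,p1);o2,d2=ray(c2,p2);d1=d1[0];d2=d2[0]
    s=np.linalg.lstsq(np.c_[d1,-d2],o2-o1,rcond=None)[0]
    a,b=o1+s[0]*d1,o2+s[1]*d2; return (a+b)/2,np.linalg.norm(a-b)
E
python3 - <<'E'
import cv2
a=cv2.imread("pics/top0.png");b=cv2.imread("pics/scene0.png")
cv2.imwrite("pics/topc.png",cv2.resize(a[115:260,180:380],None,fx=4,fy=4,interpolation=cv2.INTER_CUBIC))
cv2.imwrite("pics/scenec.png",cv2.resize(b[150:345,250:515],None,fx=3,fy=3,interpolation=cv2.INTER_CUBIC))
E
```

```text
(no output)
```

View pics/topc.png

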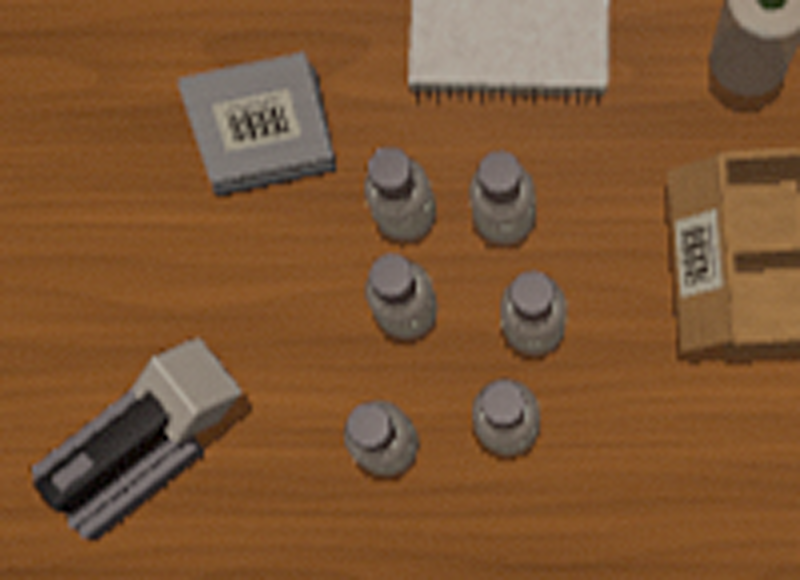

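View pics/scenec.png

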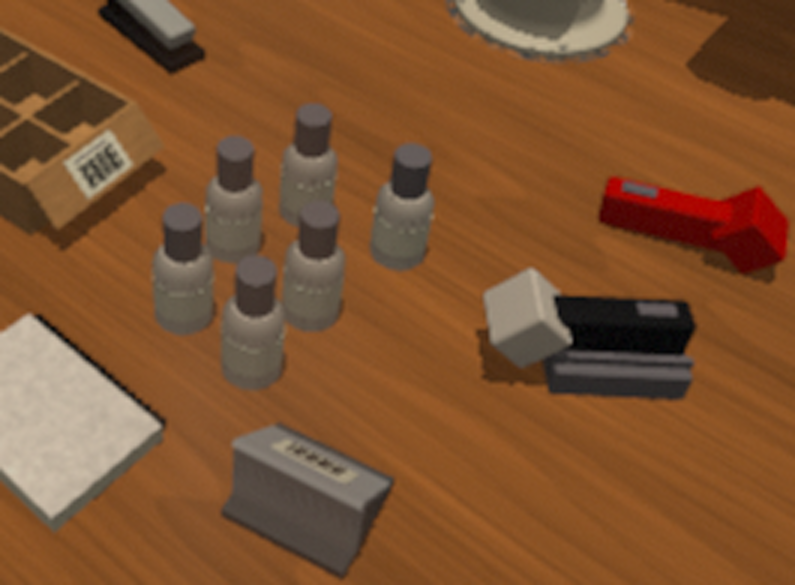

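```bash
python3 - <<'E'
from h import *
a=cv2.imread("pics/top0.png")
cv2.imwrite("pics/cart.png",cv2.resize(a[140:212,338:448],None,fx=7,fy=7,interpolation=cv2.INTER_CUBIC))
h=cv2.cvtColor(a,cv2.COLOR_BGR2HSV)
for n,(u,v) in dict(cap=(278,157),cap2=(313,188),body=(281,168),body3=(314,196),lab=(236,145),lab2=(351,184),wood=(300,180),carton=(371,160),stand=(256,150),head=(225,212),handle=(208,228),rib=(210,240)).items():
    print(n,a[v,u],h[v,u])
E
```

```text
cap [106 108 120] [  4  30 120]
cap2 [112 114 126] [  4  28 126]
body [ 83  92 101] [ 15  45 101]
body3 [76 85 97] [13 55 97]
lab [138 158 167] [ 21  44 167]
lab2 [ 95 111 119] [ 20  51 119]
wood [ 41  81 128] [ 14 173 128]
carton [34 62 86] [ 16 154  86]
stand [110 114 121] [ 11  23 121]
head [132 146 156] [ 18  39 156]
handle [55 57 58] [20 13 58]
rib [112 114 123] [  5  23 123]
```

View pics/cart.png

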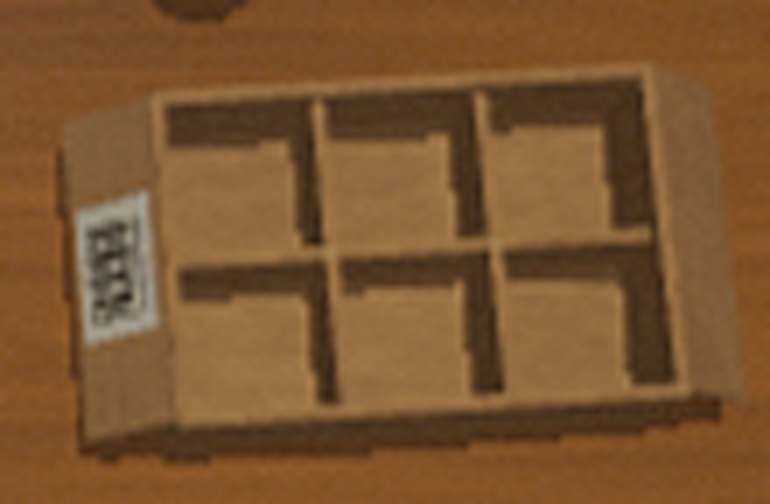

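```bash
cat > meas.py <<'E'
from h import *
def comps(m,lo,hi):
    n,l,s,ce=cv2.connectedComponentsWithStats(m.astype(np.uint8)); return [(s[i],ce[i],l==i) for i in range(1,n) if lo<=s[i,4]<=hi]
def caps(c):
    a=c["image"];h=cv2.cvtColor(a,cv2.COLOR_BGR2HSV).astype(int)
    m=(h[...,2]>98)&(h[...,1]<40)&((h[...,0]<9)|(h[...,0]>165))
    m=cv2.morphologyEx(m.astype(np.uint8),cv2.MORPH_OPEN,np.ones((3,3),np.uint8))
    out=[]
    for s,ce,_ in comps(m,45,140):
        if s[2]<15 and s[3]<15: out.append((onz(c,[s[0]+s[2]/2-.5,s[1]+s[3]/2-.5],.118)[0,:2].round(4),ce.round(1),s[2:5]))
    return out
def labels(c):
    a=c["image"];h=cv2.cvtColor(a,cv2.COLOR_BGR2HSV).astype(int);r={}
    for n,(x0,x1,y0,y1),z,t in (("ticket",(215,285,115,180),.047,135),("carton",(345,362,160,195),.049,75)):
        m=np.zeros(a.shape[:2],np.uint8); s=h[y0:y1,x0:x1]
        m[y0:y1,x0:x1]=(s[...,2]>t)&(s[...,1]<75)&(s[...,0]>9)
        m=cv2.morphologyEx(m,cv2.MORPH_CLOSE,np.ones((7,7),np.uint8))
        q=max(comps(m,50,900),key=lambda v:v[0][4])
        box=cv2.boxPoints(cv2.minAreaRect(np.argwhere(q[2])[:,::-1].astype(np.float32)))
        r[n]=(onz(c,box.mean(0),z)[0],onz(c,q[1],z)[0],box.round(1),q[0])
    return r
E
python3 - <<'E'
from meas import *
c=capture("top");print(sense()["time_s"])
for k in caps(c):print(k)
for k,v in labels(c).items():print(k,*v,sep="\n")
P=np.array([(153,95),(650,67),(691,394),(175,430),(326,251),(491,243)])/7-.43+[338,140]
R=onz(c,P,.065)[:,:2];print(R.round(4)); ctr=R[:4].mean(0);print("centre",ctr,R[4:].mean(0))
for i in range(4):
    d=R[(i+1)%4]-R[i];print(np.linalg.norm(d),np.degrees(np.arctan2(d[1],d[0])))
a=c["image"][195:255,183:248];h=cv2.cvtColor(a,cv2.COLOR_BGR2HSV).astype(int)
for n,m in dict(handle=(h[...,2]<70)&(h[...,1]<90),all=(h[...,1]<80)).items():
    m=cv2.morphologyEx(m.astype(np.uint8),cv2.MORPH_OPEN,np.ones((2,2)))
    q=max(comps(m,30,3000),key=lambda v:v[0][4]);r=cv2.minAreaRect(np.argwhere(q[2])[:,::-1].astype(np.float32))
    print(n,q[0],r, onz(c,cv2.boxPoints(r)+[183,195],.07)[:,:2].round(3))
cv2.imwrite("pics/scan.png",cv2.resize(a,None,fx=9,fy=9,interpolation=cv2.INTER_CUBIC))
E
```

```text
0.15
(array([0.5462, 0.0889]), array([277.6, 183.5]), array([ 9, 10, 60], dtype=int32))
(array([0.4539, 0.0129]), array([304.4, 214.8]), array([ 8,  9, 53], dtype=int32))
ticket
[0.68807726 0.20536615 0.047     ]
[0.68820846 0.20503903 0.047     ]
[[232.5 140.5]
 [252.3 136.5]
 [254.8 148.8]
 [235.  152.8]]
[233 137  22  16 250]
carton
[ 0.5782696  -0.13834506  0.049     ]
[ 0.57721012 -0.13824707  0.049     ]
[[348.2 167.9]
 [358.5 167. ]
 [360.3 187.3]
 [350.  188.3]]
[349 167  12  22 200]
[[ 0.6514 -0.1547]
 [ 0.6621 -0.3736]
 [ 0.5157 -0.3822]
 [ 0.5021 -0.1598]
 [ 0.5803 -0.2278]
 [ 0.5832 -0.2996]]
centre [ 0.58280992 -0.26755515] [ 0.58179228 -0.26367032]
0.21915793878458403 -87.20124465022099
0.14671850931507296 -176.61619323965522
0.2228258369878542 93.49800010409372
0.14944569900469096 1.973223214832551
handle [  7  20  32  28 295] ((23.871932983398438, 34.10138702392578), (11.69534969329834, 36.85015106201172), 51.63251495361328) [[0.402 0.355]
 [0.469 0.273]
 [0.441 0.25 ]
 [0.375 0.333]]
all [   6    6   52   50 1151] ((32.71823501586914, 30.353593826293945), (25.866636276245117, 55.301090240478516), 48.012786865234375) [[0.407 0.362]
 [0.516 0.245]
 [0.458 0.191]
 [0.35  0.309]]
```

View pics/scan.png

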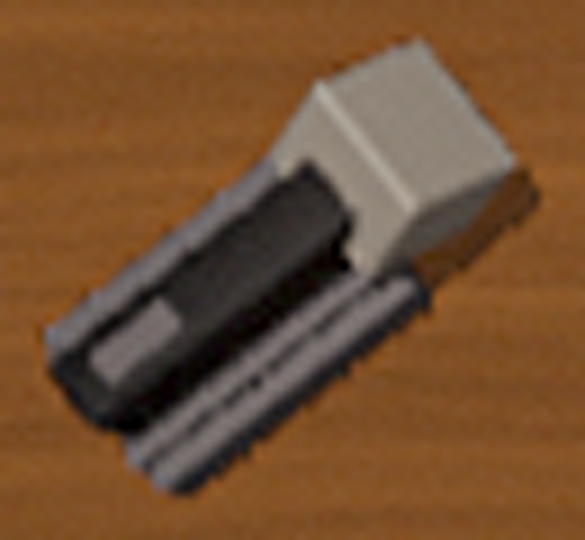

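```bash
python3 - <<'E'
import re
s=open("meas.py").read()
i=s.index("def caps");j=s.index("def labels")
s=s[:i]+'''def caps(c,roi=(262,325,145,235)):
    # cap tops: circles ~11.4 px across
    x0,x1,y0,y1=roi;a=cv2.resize(c["image"][y0:y1,x0:x1],None,fx=6,fy=6,interpolation=cv2.INTER_CUBIC)
    h=cv2.cvtColor(cv2.GaussianBlur(a,(0,0),3),cv2.COLOR_BGR2HSV).astype(int)
    m=(h[...,2]>92)&(h[...,1]<42)&((h[...,0]<11)|(h[...,0]>160))
    m=cv2.morphologyEx(m.astype(np.uint8),cv2.MORPH_OPEN,cv2.getStructuringElement(2,(31,31)))
    out=[]
    for s,ce,k in comps(m,900,9000):
        cn=cv2.findContours(k.astype(np.uint8),0,1)[0][0];(p,r)=cv2.minEnclosingCircle(cn)
        p=ce/6+[x0-.42,y0-.42];out.append((onz(c,p,.118)[0,:2].round(4),p.round(1),round(r/6,1),s[4]))
    return out
'''+s[j:]
open("meas.py","w").write(s)
E
python3 - <<'E'
from meas import *
c=capture("top")
for k in caps(c):print(k)
# my readings of the cap centres in the 4x crop
M=np.array([(391,168),(499,172),(393,276),(531,292),(375,423),(503,400)])/4+[180-.4,115-.4]
print(onz(c,M,.118)[:,:2].round(4))
def yaw(p,q,z):
    w=onz(c,np.array([p,q])/9.+[183-.45,195-.45],z)[:,:2];d=w[1]-w[0];return w.round(4).tolist(),np.degrees(np.arctan2(d[1],d[0])).round(1)
print("handle left",yaw((60,360),(300,165),.07));print("rib right",yaw((130,445),(395,275),.038));print("rib left",yaw((50,330),(270,165),.038))
print("block low",yaw((175,490),(430,300),.03));print("button",yaw((90,358),(165,300),.07),yaw((115,385),(183,322),.07))
print("head y",yaw((325,85),(410,208),.085),yaw((420,40),(518,160),.085))
E
```

```text
(array([0.6259, 0.0925]), array([277. , 156.8]), 5.1, np.int32(2576))
(array([0.6224, 0.0124]), array([304.5, 157.8]), 5.0, np.int32(2574))
(array([0.546 , 0.0906]), array([277.4, 183.6]), 5.3, np.int32(2756))
(array([ 0.5339, -0.0108]), array([312.7, 187.4]), 5.3, np.int32(2502))
(array([0.4533, 0.0107]), array([305.3, 215.2]), 5.3, np.int32(3006))
(array([0.4383, 0.1061]), array([271.6, 220.8]), 5.5, np.int32(2876))
[[ 0.6266  0.0915]
 [ 0.6229  0.0128]
 [ 0.546   0.0894]
 [ 0.5332 -0.0099]
 [ 0.4395  0.1012]
 [ 0.4551  0.0105]]
handle left ([[0.4058, 0.3541], [0.4695, 0.278]], np.float64(-50.1))
rib right ([[0.3799, 0.3403], [0.4363, 0.2533]], np.float64(-57.0))
rib left ([[0.4188, 0.369], [0.4743, 0.297]], np.float64(-52.4))
block low ([[0.3652, 0.3271], [0.4285, 0.2431]], np.float64(-52.9))
button ([[0.4064, 0.3443], [0.4252, 0.3206]], np.float64(-51.6)) ([[0.3975, 0.3357], [0.4179, 0.3144]], np.float64(-46.2))
head y ([[0.4936, 0.2666], [0.4528, 0.2376]], np.float64(-144.5)) ([[0.5083, 0.236], [0.4682, 0.2029]], np.float64(-140.4))
```

Emit:
move_arm(targets="0.9 -1 0 0.85;0.9 -1 0 0.85;0.9 -1 0 0.85;0.9 -1 0 0.85;0.9 -1 0 0;0.9 -1 0 0;0.9 -1 0 0;0.9 -1 0 0;0.9 -1 0 0;0.9 -1 0 0", gripper=60)

```text
time_s: 1.03
tcp_pos: [0.3772, 0.3549, 0.1991]
ee_rot: [[0.999, 0.052, -0.0], [0.052, -0.999, 0.0], [-0.0, -0.0, -1.0]]
wrist_force: [0.8, 0.1, 0.6]
gripper_width: 0.689
gripper_force: 0.0
```

Emit:
move_arm(targets="0.9 -1 0 0;0.9 -1 0 0;0.9 -1 0 0;0.9 -1 0 0;0.9 -1 0 0;0.9 -1 0 0;0.9 -1 0 0;0.9 -1 0 0;0.9 -1 0 0;0.9 -1 0 0")

```text
time_s: 1.87
tcp_pos: [0.6022, 0.1049, 0.1989]
ee_rot: [[0.999, 0.052, -0.0], [0.052, -0.999, -0.0], [-0.0, 0.0, -1.0]]
wrist_force: [0.8, 0.5, 0.6]
gripper_width: 0.691
gripper_force: 0.0
```

Emit:
move_arm(targets="0.5 -0.3 0 0;0.5 -0.25 0 0;0 0 0 0;0 0 0 0")

```text
time_s: 2.2
tcp_pos: [0.6263, 0.0921, 0.1982]
ee_rot: [[0.999, 0.051, -0.001], [0.051, -0.999, -0.0], [-0.001, 0.0, -1.0]]
wrist_force: [-0.2, 0.0, -0.1]
gripper_width: 0.688
gripper_force: 0.0
```

Emit:
move_arm(targets="0 0 -1 0;0 0 -1 0;0 0 -1 0;0 0 -1 0;0 0 -0.48 0;0 0 0 0")

```text
time_s: 2.7
tcp_pos: [0.6231, 0.0927, 0.0835]
ee_rot: [[0.999, 0.053, -0.007], [0.052, -0.999, -0.002], [-0.008, 0.002, -1.0]]
wrist_force: [0.0, 0.1, 0.1]
gripper_width: 0.69
gripper_force: 0.0
```

Emit:
move_arm(targets="0 0 0 0;0 0 0 0;0 0 0 0;0 0 0 0;0 0 0 0;0 0 0 0", gripper=20)

```text
time_s: 3.2
tcp_pos: [0.6269, 0.0928, 0.088]
ee_rot: [[0.999, 0.052, 0.002], [0.052, -0.999, 0.001], [0.002, -0.001, -1.0]]
wrist_force: [-0.8, 1.0, 2.0]
gripper_width: 0.347
gripper_force: 30.0
```

Emit:
move_arm(targets="0 0 0.5 0;0 0 1 0;0 0 1 0;0 0 1 0;0 0 1 0;0 0 1 0;0 0 0 0")

```text
time_s: 3.78
tcp_pos: [0.6291, 0.0929, 0.2305]
ee_rot: [[0.999, 0.052, 0.01], [0.052, -0.999, 0.002], [0.01, -0.002, -1.0]]
wrist_force: [0.6, -0.6, -0.8]
gripper_width: 0.351
gripper_force: 30.0
```

Emit:
move_arm(targets="-0.19 -0.5 0 0;0 -1 0 0;0 -1 0 0;0 -1 0 0;0 -1 0 0;0 -1 0 0;0 -1 0 0;0 -1 0 0;0 -1 0 0;0 -1 0 0")

```text
time_s: 4.62
tcp_pos: [0.6199, -0.1464, 0.2221]
ee_rot: [[0.999, 0.051, -0.004], [0.051, -0.999, 0.001], [-0.004, -0.001, -1.0]]
wrist_force: [0.2, 0.9, -1.9]
gripper_width: 0.351
gripper_force: 30.0
```

Emit:
move_arm(targets="0 -1 0 0;0 -1 0 0;0 -1 0 0;0 -1 0 0;0 -1 0 0;0 -1 0 0;0 -1 0 0;0 -0.6 0 0;0 0 0 0;0 0 0 0")

```text
time_s: 5.45
tcp_pos: [0.6205, -0.3353, 0.2225]
ee_rot: [[0.999, 0.05, -0.003], [0.05, -0.999, 0.002], [-0.003, -0.002, -1.0]]
wrist_force: [-0.4, 0.1, -2.3]
gripper_width: 0.349
gripper_force: 30.0
```

```bash
python3 - <<'E'
from meas import *
s=sense();print(s["tcp_pos"],s["wrist_force"])
c=capture("top");cv2.imwrite("pics/t1.png",cv2.resize(c["image"][100:240,250:460],None,fx=3.5,fy=3.5,interpolation=cv2.INTER_CUBIC))
for k in caps(c):print(k)
E
```

```text
[ 0.62052031 -0.33531941  0.22247796] [-0.4199169   0.13063529 -2.25193505]
(array([0.6225, 0.0124]), array([304.5, 157.7]), 5.0, np.int32(2496))
(array([0.5462, 0.0908]), array([277.3, 183.5]), 5.2, np.int32(2639))
(array([ 0.5325, -0.0106]), array([312.6, 187.8]), 5.3, np.int32(2791))
(array([0.4541, 0.0117]), array([304.9, 215. ]), 5.2, np.int32(2753))
(array([0.4383, 0.1054]), array([271.8, 220.8]), 5.3, np.int32(2864))
```

View pics/t1.png

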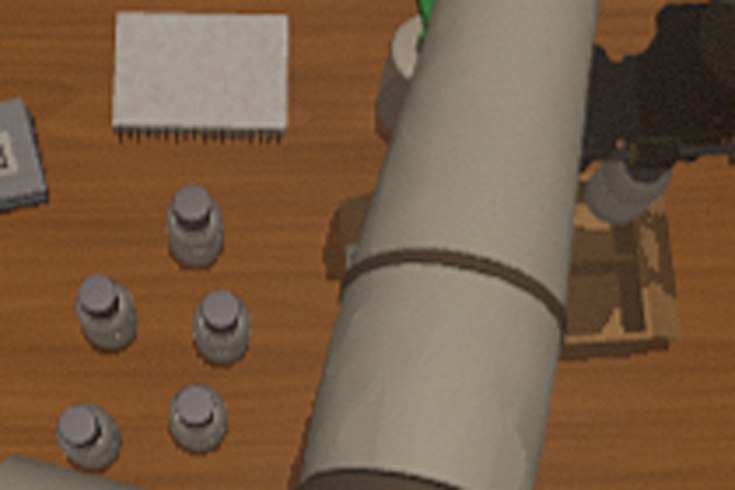

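Emit:
move_arm(targets="0 0 -1 0;0 0 -1 0;0 0 -1 0;0 0 -1 0;0 0 -0.5 0;0 0 -0.3 0;0 0 -0.2 0;0 0 -0.1 0;0 0 -0.1 0;0 0 0 0")

```text
time_s: 6.33
tcp_pos: [0.6222, -0.3348, 0.0953]
ee_rot: [[0.999, 0.052, 0.001], [0.052, -0.999, -0.0], [0.001, 0.0, -1.0]]
wrist_force: [0.6, -0.1, -2.8]
gripper_width: 0.353
gripper_force: 30.0
```

```bash
python3 - <<'E'
from meas import *
s=sense();print(s["tcp_pos"],s["wrist_force"])
c=capture("scene");cv2.imwrite("pics/s1.png",cv2.resize(c["image"][120:280,170:330],None,fx=3.7,fy=3.7,interpolation=cv2.INTER_CUBIC))
E
```

```text
[ 0.62216983 -0.33478072  0.09525918] [ 0.59850059 -0.13792687 -2.80489418]
```

View pics/s1.png

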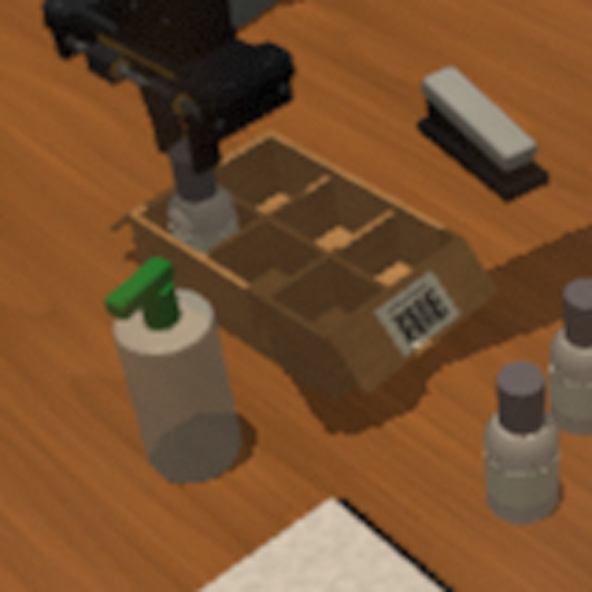

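The view shows the bottle inside its far cell (crop 200,215), still hanging slightly. I'll lower it gently.

Emit:
move_arm(targets="0 0 -0.05 0;0 0 -0.05 0;0 0 0 0;0 0 0 0;0 0 0 0")

```text
time_s: 6.8
tcp_pos: [0.6224, -0.3352, 0.0931]
ee_rot: [[0.999, 0.052, 0.002], [0.052, -0.999, -0.001], [0.002, 0.001, -1.0]]
wrist_force: [1.1, 0.2, 1.0]
gripper_width: 0.352
gripper_force: 30.0
```

Emit:
move_arm(targets="0 0 -0.05 0;0 0 0 0;0 0 0 0;0 0 0 0")

```text
time_s: 7.13
tcp_pos: [0.6226, -0.3353, 0.093]
ee_rot: [[0.999, 0.053, 0.003], [0.053, -0.999, -0.002], [0.003, 0.002, -1.0]]
wrist_force: [-0.9, 1.6, 5.2]
gripper_width: 0.35
gripper_force: 30.0
```

Emit:
move_arm(targets="0 0 0 0;0 0 0 0;0 0 0 0;0 0 0 0;0 0 0.5 0;0 0 1 0;0 0 1 0;0 0 1 0;0 0 1 0;0 0 0.85 0", gripper=52)

```text
time_s: 7.97
tcp_pos: [0.6219, -0.3353, 0.2277]
ee_rot: [[0.999, 0.052, 0.002], [0.052, -0.999, -0.001], [0.002, 0.001, -1.0]]
wrist_force: [0.3, -0.4, -0.1]
gripper_width: 0.597
gripper_force: 0.0
```

Emit:
move_arm(targets="0 0.93 0 0;0 1 0 0;0 1 0 0;0 1 0 0;0 1 0 0;0 1 0 0;0 1 0 0;0 1 0 0;0 1 0 0;0 1 0 0", gripper=60)

```text
time_s: 8.8
tcp_pos: [0.6216, -0.0856, 0.2256]
ee_rot: [[0.999, 0.052, 0.001], [0.052, -0.999, -0.0], [0.001, 0.0, -1.0]]
wrist_force: [0.1, 0.1, 0.4]
gripper_width: 0.691
gripper_force: 0.0
```

Emit:
move_arm(targets="0 1 0 0;0 1 0 0;0 1 0 0;0 1 0 0;0 0 0 0;0 0 0 0")

```text
time_s: 9.3
tcp_pos: [0.6218, 0.0144, 0.2253]
ee_rot: [[0.999, 0.054, 0.001], [0.054, -0.999, -0.0], [0.001, 0.0, -1.0]]
wrist_force: [-0.3, -0.7, 0.2]
gripper_width: 0.691
gripper_force: 0.0
```

```bash
python3 - <<'E'
from meas import *
s=sense();print(s["tcp_pos"],s["wrist_force"])
c=capture("top")
for k in caps(c):print(k)
c["cx"];import numpy as np
for k in caps(c,(380,450,135,210)):print("carton",k, onz(c,k[1],.123)[0,:2])
E
```

```text
[0.6217677  0.0144426  0.22530095] [-0.29734241 -0.69466456  0.22423891]
(array([ 0.5321, -0.0112]), array([312.8, 188. ]), 5.3, np.int32(2702))
(array([0.4504, 0.006 ]), array([307. , 216.2]), 4.4, np.int32(1591))
(array([0.4395, 0.1003]), array([273.7, 220.3]), 4.3, np.int32(1532))
carton (array([ 0.6237, -0.3356]), array([423.7, 156.2]), 5.0, np.int32(2549)) [ 0.62226095 -0.33408174]
```

Emit:
move_arm(targets="0 0 -1 0;0 0 -1 0;0 0 -1 0;0 0 -1 0;0 0 -0.8 0;0 0 -0.4 0;0 0 -0.3 0;0 0 0 0;0 0 0 0")

```text
time_s: 10.1
tcp_pos: [0.6225, 0.0129, 0.0879]
ee_rot: [[0.999, 0.052, 0.001], [0.052, -0.999, -0.0], [0.001, 0.0, -1.0]]
wrist_force: [0.7, 0.9, 0.6]
gripper_width: 0.695
gripper_force: 0.0
```

Emit:
move_arm(targets="0 0 0 0;0 0 0 0;0 0 0 0;0 0 0 0;0 0 0 0;0 0 0 0", gripper=20)

```text
time_s: 10.6
tcp_pos: [0.6219, 0.0134, 0.0875]
ee_rot: [[0.999, 0.052, 0.001], [0.052, -0.999, -0.0], [0.001, 0.0, -1.0]]
wrist_force: [0.0, -0.7, 1.4]
gripper_width: 0.353
gripper_force: 30.0
```

Emit:
move_arm(targets="0 0 0.5 0;0 0 1 0;0 0 1 0;0 0 1 0;0 0 1 0;0 0 1 0;0 -0.14 0 0;-0.08 -1 0 0;-0.2 -1 0 0;-0.2 -1 0 0")

```text
time_s: 11.43
tcp_pos: [0.6088, -0.0655, 0.2231]
ee_rot: [[0.999, 0.053, -0.002], [0.053, -0.999, 0.0], [-0.002, -0.001, -1.0]]
wrist_force: [-0.6, 0.4, -2.5]
gripper_width: 0.356
gripper_force: 30.0
```

Emit:
move_arm(targets="-0.2 -1 0 0;-0.2 -1 0 0;-0.2 -1 0 0;-0.2 -1 0 0;-0.2 -1 0 0;-0.2 -1 0 0;-0.2 -1 0 0;-0.2 -1 0 0;-0.3 -1 0 0;-0.3 -1 0 0")

```text
time_s: 12.27
tcp_pos: [0.5537, -0.3159, 0.2229]
ee_rot: [[0.999, 0.052, -0.002], [0.052, -0.999, 0.001], [-0.002, -0.002, -1.0]]
wrist_force: [0.2, 0.2, -1.3]
gripper_width: 0.351
gripper_force: 30.0
```

Emit:
move_arm(targets="-0.4 -1 0 0;0 0 0 0;0 0 -1 0;0 0 -1 0;0 0 -1 0;0 0 -1 0;0 0 -0.6 0;0 0 -0.3 0;0 0 -0.2 0;0 0 0 0")

```text
time_s: 13.1
tcp_pos: [0.5443, -0.3398, 0.096]
ee_rot: [[0.999, 0.052, -0.002], [0.052, -0.999, 0.001], [-0.002, -0.001, -1.0]]
wrist_force: [-0.4, 0.3, -1.1]
gripper_width: 0.35
gripper_force: 30.0
```

Emit:
move_arm(targets="0 0 -0.1 0;0 0 -0.1 0;0 0 0 0;0 0 0 0;0 0 0 0")

```text
time_s: 13.52
tcp_pos: [0.545, -0.3403, 0.0927]
ee_rot: [[0.999, 0.052, 0.001], [0.052, -0.999, -0.0], [0.001, 0.0, -1.0]]
wrist_force: [-0.7, 0.6, -1.9]
gripper_width: 0.352
gripper_force: 30.0
```

Emit:
move_arm(targets="0.2 0 0 0;0 0 0 0;0 0 -0.05 0;0 0 0 0;0 0 0 0")

```text
time_s: 13.93
tcp_pos: [0.5504, -0.3406, 0.0931]
ee_rot: [[0.999, 0.053, 0.002], [0.053, -0.999, -0.002], [0.002, 0.002, -1.0]]
wrist_force: [-2.3, 2.1, 7.8]
gripper_width: 0.351
gripper_force: 30.0
```

```bash
python3 - <<'E'
from meas import *
s=sense();print(s["tcp_pos"],s["wrist_force"])
c=capture("top")
for k in caps(c):print(k)
E
```

```text
[ 0.55043825 -0.34061509  0.09307928] [-2.25818467  2.13277855  7.80958711]
(array([0.5464, 0.0907]), array([277.4, 183.5]), 5.2, np.int32(2632))
(array([ 0.5304, -0.012 ]), array([313.1, 188.6]), 5.1, np.int32(2182))
(array([0.4519, 0.0106]), array([305.3, 215.7]), 5.1, np.int32(2163))
(array([0.4378, 0.1069]), array([271.3, 221. ]), 5.4, np.int32(2710))
```

Emit:
move_arm(targets="0 0 0 0;0 0 0 0;0 0 0 0;0 0 0 0;0 0 0.5 0;0 0 1 0;0 0 1 0;0 0 1 0;0 0 1 0;0 0 0.85 0", gripper=52)

```text
time_s: 14.82
tcp_pos: [0.55, -0.3404, 0.2263]
ee_rot: [[0.999, 0.052, 0.001], [0.052, -0.999, -0.001], [0.001, 0.001, -1.0]]
wrist_force: [0.3, 1.0, 0.1]
gripper_width: 0.595
gripper_force: 0.0
```

Emit:
move_arm(targets="-0.08 0.64 0 0;-0.1 1 0 0;-0.1 1 0 0;-0.1 1 0 0;-0.1 1 0 0;-0.1 1 0 0;-0.1 1 0 0;0 1 0 0;0 1 0 0;0 1 0 0", gripper=60)

```text
time_s: 15.65
tcp_pos: [0.5325, -0.098, 0.2244]
ee_rot: [[0.999, 0.052, 0.0], [0.052, -0.999, 0.0], [0.0, -0.0, -1.0]]
wrist_force: [0.6, 0.2, -0.0]
gripper_width: 0.69
gripper_force: 0.0
```

Emit:
move_arm(targets="0 1 0 0;0 1 0 0;0 1 0 0;0 0.5 0 0;0 0 -1 0;0 0 -1 0;0 0 -1 0;0 0 -1 0;0 0 -0.8 0;0 0 -0.4 0")

```text
time_s: 16.48
tcp_pos: [0.5309, -0.0122, 0.0917]
ee_rot: [[0.999, 0.051, -0.005], [0.051, -0.999, -0.001], [-0.005, 0.001, -1.0]]
wrist_force: [-1.6, -1.0, -0.5]
gripper_width: 0.69
gripper_force: 0.0
```

Emit:
move_arm(targets="0 0 -0.3 0;0 0 0 0;0 0 0 0")

```text
time_s: 16.73
tcp_pos: [0.5334, -0.0117, 0.0877]
ee_rot: [[0.999, 0.052, 0.001], [0.052, -0.999, -0.0], [0.001, 0.0, -1.0]]
wrist_force: [-0.1, 0.3, 0.9]
gripper_width: 0.689
gripper_force: 0.0
```

Emit:
move_arm(targets="0 0 0 0;0 0 0 0;0 0 0 0;0 0 0 0;0 0 0 0;0 0 0 0", gripper=20)

```text
time_s: 17.23
tcp_pos: [0.5329, -0.0115, 0.0874]
ee_rot: [[0.999, 0.052, 0.001], [0.052, -0.999, 0.0], [0.001, -0.0, -1.0]]
wrist_force: [0.2, 0.2, 1.5]
gripper_width: 0.351
gripper_force: 30.0
```

Emit:
move_arm(targets="0 0 0.5 0;0 0 1 0;0 0 1 0;0 0 1 0;0 0 1 0;0 0 1 0;0.42 -1 0 0;0.4 -1 0 0;0.4 -1 0 0;0.4 -1 0 0")

```text
time_s: 18.07
tcp_pos: [0.5726, -0.1123, 0.2237]
ee_rot: [[0.999, 0.052, -0.002], [0.052, -0.999, 0.001], [-0.002, -0.001, -1.0]]
wrist_force: [0.4, 0.2, -3.0]
gripper_width: 0.353
gripper_force: 30.0
```

Emit:
move_arm(targets="0.3 -1 0 0;0.3 -1 0 0;0.3 -1 0 0;0.3 -1 0 0;0.3 -1 0 0;0.3 -1 0 0;0 -0.12 0 0;0 0 0 0;0 0 0 0")

```text
time_s: 18.82
tcp_pos: [0.6173, -0.2643, 0.2232]
ee_rot: [[0.999, 0.051, -0.003], [0.051, -0.999, 0.001], [-0.003, -0.001, -1.0]]
wrist_force: [-0.5, -0.6, -2.6]
gripper_width: 0.35
gripper_force: 30.0
```

Emit:
move_arm(targets="0 0 -1 0;0 0 -1 0;0 0 -1 0;0 0 -1 0;0 0 -0.6 0;0 0 -0.3 0;0 0 -0.2 0;0 0 -0.1 0;0 0 -0.1 0;0 0 0 0")

```text
time_s: 19.65
tcp_pos: [0.6187, -0.2645, 0.0929]
ee_rot: [[0.999, 0.052, 0.001], [0.052, -0.999, -0.0], [0.001, 0.0, -1.0]]
wrist_force: [0.5, 0.2, -2.5]
gripper_width: 0.354
gripper_force: 30.0
```

Emit:
move_arm(targets="0 0 -0.05 0;0 0 0 0;0 0 0 0;0 0 0 0")

```text
time_s: 19.98
tcp_pos: [0.6191, -0.2649, 0.0924]
ee_rot: [[0.999, 0.052, 0.003], [0.052, -0.999, -0.001], [0.003, 0.001, -1.0]]
wrist_force: [-0.4, 1.1, 4.1]
gripper_width: 0.353
gripper_force: 30.0
```

```bash
python3 - <<'E'
from meas import *
c=capture("top")
for k in caps(c):print(k)
E
```

```text
(array([0.5473, 0.0907]), array([277.4, 183.1]), 5.0, np.int32(2403))
(array([0.4375, 0.1074]), array([271.2, 221.1]), 5.2, np.int32(2543))
```

Emit:
move_arm(targets="0 0 0 0;0 0 0 0;0 0 0 0;0 0 0 0;0 0 0.5 0;0 0 1 0;0 0 1 0;0 0 1 0;0 0 1 0;0 0 0.85 0", gripper=52)

```text
time_s: 20.87
tcp_pos: [0.6183, -0.2649, 0.2261]
ee_rot: [[0.999, 0.052, 0.001], [0.052, -0.999, -0.001], [0.001, 0.001, -1.0]]
wrist_force: [0.4, -0.4, 0.3]
gripper_width: 0.597
gripper_force: 0.0
```

Emit:
move_arm(targets="-0.07 0.67 0 0;-0.2 1 0 0;-0.2 1 0 0;-0.2 1 0 0;-0.2 1 0 0;-0.2 1 0 0;-0.2 1 0 0;-0.2 1 0 0;-0.2 1 0 0;-0.2 1 0 0", gripper=60)

```text
time_s: 21.7
tcp_pos: [0.5709, -0.0219, 0.2242]
ee_rot: [[0.999, 0.052, -0.0], [0.052, -0.999, -0.0], [-0.0, 0.0, -1.0]]
wrist_force: [0.5, -0.1, 0.6]
gripper_width: 0.686
gripper_force: 0.0
```

Emit:
move_arm(targets="-0.2 1 0 0;-0.2 1 0 0;-0.2 1 0 0;-0.2 1 0 0;-0.2 0.5 0 0;0 0 -1 0;0 0 -1 0;0 0 -1 0;0 0 -1 0;0 0 -0.8 0")

```text
time_s: 22.53
tcp_pos: [0.5455, 0.0893, 0.1024]
ee_rot: [[0.999, 0.052, -0.002], [0.052, -0.999, -0.001], [-0.002, 0.001, -1.0]]
wrist_force: [0.0, 0.5, 0.0]
gripper_width: 0.692
gripper_force: 0.0
```

Emit:
move_arm(targets="0 0 -0.4 0;0 0 -0.3 0;0 0 0 0;0 0 0 0")

```text
time_s: 22.87
tcp_pos: [0.5471, 0.0897, 0.0877]
ee_rot: [[0.999, 0.052, 0.001], [0.052, -0.999, 0.0], [0.001, -0.0, -1.0]]
wrist_force: [0.6, 0.5, 0.6]
gripper_width: 0.689
gripper_force: 0.0
```

Emit:
move_arm(targets="0 0 0 0;0 0 0 0;0 0 0 0;0 0 0 0;0 0 0 0;0 0 0 0", gripper=20)

```text
time_s: 23.37
tcp_pos: [0.5467, 0.0898, 0.0874]
ee_rot: [[0.999, 0.052, 0.001], [0.052, -0.999, 0.0], [0.001, -0.0, -1.0]]
wrist_force: [-1.1, 0.2, 1.3]
gripper_width: 0.351
gripper_force: 30.0
```

Emit:
move_arm(targets="0 0 0.5 0;0 0 1 0;0 0 1 0;0 0 1 0;0 0 1 0;0 0 1 0;0 -1 0 0;0 -1 0 0;0 -1 0 0;0 -1 0 0")

```text
time_s: 24.2
tcp_pos: [0.5456, -0.0112, 0.2239]
ee_rot: [[0.999, 0.052, -0.002], [0.052, -0.999, 0.0], [-0.002, -0.0, -1.0]]
wrist_force: [0.7, 0.7, -1.8]
gripper_width: 0.357
gripper_force: 30.0
```

Emit:
move_arm(targets="0 -1 0 0;0 -1 0 0;0 -1 0 0;0 -1 0 0;0 -1 0 0;0 -1 0 0;0 -1 0 0;0 -1 0 0;0 -1 0 0;0 -1 0 0")

```text
time_s: 25.03
tcp_pos: [0.5457, -0.2613, 0.2236]
ee_rot: [[0.999, 0.052, -0.002], [0.052, -0.999, 0.001], [-0.002, -0.001, -1.0]]
wrist_force: [0.5, -0.0, -1.8]
gripper_width: 0.351
gripper_force: 30.0
```

Emit:
move_arm(targets="0 -0.32 0 0;0 0 0 0;0 0 0 0")

```text
time_s: 25.28
tcp_pos: [0.5459, -0.2681, 0.2237]
ee_rot: [[0.999, 0.051, -0.002], [0.051, -0.999, 0.001], [-0.001, -0.001, -1.0]]
wrist_force: [-0.4, -0.5, -1.7]
gripper_width: 0.347
gripper_force: 30.0
```

```bash
python3 - <<'E'
from meas import *
c=capture("top")
for k in caps(c):print(k)
E
```

```text
(array([ 0.4539, -0.0134]), array([313.8, 214.9]), 5.2, np.int32(2792))
(array([0.4376, 0.1056]), array([271.8, 221. ]), 5.5, np.int32(3039))
```

Emit:
move_arm(targets="0 0 -1 0;0 0 -1 0;0 0 -1 0;0 0 -1 0;0 0 -0.6 0;0 0 -0.3 0;0 0 -0.2 0;0 0 -0.1 0;0 0 -0.1 0;0 0 0 0")

```text
time_s: 26.17
tcp_pos: [0.547, -0.2683, 0.0927]
ee_rot: [[0.999, 0.052, 0.001], [0.052, -0.999, -0.0], [0.001, 0.0, -1.0]]
wrist_force: [0.5, 0.1, -2.0]
gripper_width: 0.357
gripper_force: 30.0
```

Emit:
move_arm(targets="0 0 -0.05 0;0 0 0 0;0 0 0 0;0 0 0 0")

```text
time_s: 26.5
tcp_pos: [0.5474, -0.2687, 0.0924]
ee_rot: [[0.999, 0.052, 0.003], [0.052, -0.999, -0.001], [0.003, 0.001, -1.0]]
wrist_force: [-0.1, 2.1, 4.8]
gripper_width: 0.351
gripper_force: 30.0
```

Emit:
move_arm(targets="0 0 0 0;0 0 0 0;0 0 0 0;0 0 0 0;0 0 0.5 0;0 0 1 0;0 0 1 0;0 0 1 0;0 0 1 0;0 0 0.85 0", gripper=52)

```text
time_s: 27.33
tcp_pos: [0.5466, -0.2686, 0.2262]
ee_rot: [[0.999, 0.052, 0.001], [0.052, -0.999, -0.001], [0.001, 0.001, -1.0]]
wrist_force: [0.0, -0.2, -0.5]
gripper_width: 0.593
gripper_force: 0.0
```

```bash
python3 - <<'E'
from meas import *
c=capture("top")
for k in caps(c):print(k)
E
```

```text
(array([ 0.4532, -0.0142]), array([314. , 215.2]), 5.2, np.int32(2941))
(array([0.4378, 0.1053]), array([271.9, 221. ]), 5.5, np.int32(3040))
```

Emit:
move_arm(targets="-0.4 1 0 0;-0.4 1 0 0;-0.4 1 0 0;-0.4 1 0 0;-0.4 1 0 0;-0.4 1 0 0;-0.4 1 0 0;-0.4 1 0 0;-0.4 1 0 0;-0.1 1 0 0", gripper=60)

```text
time_s: 28.22
tcp_pos: [0.4523, -0.0176, 0.2243]
ee_rot: [[0.999, 0.052, -0.001], [0.052, -0.999, 0.0], [-0.001, -0.0, -1.0]]
wrist_force: [0.5, 0.6, 0.0]
gripper_width: 0.689
gripper_force: 0.0
```

Emit:
move_arm(targets="0 0.15 0 0;0 0 0 0;0 0 -1 0;0 0 -1 0;0 0 -1 0;0 0 -1 0;0 0 -0.8 0;0 0 -0.4 0;0 0 -0.3 0;0 0 0 0")

```text
time_s: 29.05
tcp_pos: [0.453, -0.0157, 0.0854]
ee_rot: [[0.999, 0.051, -0.004], [0.051, -0.999, -0.001], [-0.004, 0.001, -1.0]]
wrist_force: [-0.3, 1.3, 0.3]
gripper_width: 0.687
gripper_force: 0.0
```

Emit:
move_arm(targets="0 0 0 0;0 0 0 0;0 0 0 0;0 0 0 0;0 0 0 0;0 0 0 0", gripper=20)

```text
time_s: 29.55
tcp_pos: [0.4543, -0.0145, 0.0876]
ee_rot: [[0.999, 0.052, 0.001], [0.052, -0.999, 0.0], [0.001, -0.0, -1.0]]
wrist_force: [-0.4, -0.4, 1.3]
gripper_width: 0.352
gripper_force: 30.0
```

Emit:
move_arm(targets="0 0 0.5 0;0 0 1 0;0 0 1 0;0 0 1 0;0 0 1 0;0 0 1 0;0.9 -1 0 0;0.9 -1 0 0;0.9 -1 0 0;0.9 -1 0 0")

```text
time_s: 30.38
tcp_pos: [0.5442, -0.1154, 0.2243]
ee_rot: [[0.999, 0.052, -0.001], [0.052, -0.999, 0.001], [-0.001, -0.001, -1.0]]
wrist_force: [0.4, 0.9, -1.0]
gripper_width: 0.35
gripper_force: 30.0
```

Emit:
move_arm(targets="0.9 -1 0 0;0.9 -1 0 0;0.9 -1 0 0;0.12 -0.12 0 0;0 0 0 0;0 0 0 0")

```text
time_s: 30.88
tcp_pos: [0.6135, -0.1924, 0.2233]
ee_rot: [[0.999, 0.051, -0.003], [0.051, -0.999, 0.001], [-0.003, -0.001, -1.0]]
wrist_force: [-0.4, 0.4, -2.9]
gripper_width: 0.357
gripper_force: 30.0
```

```bash
python3 - <<'E'
from meas import *
print(sense()["tcp_pos"])
c=capture("top")
for k in caps(c):print(k)
a=cv2.imread("pics/top0.png");h=cv2.cvtColor(a,cv2.COLOR_BGR2HSV)
m=cv2.inRange(h[85:150,345:400],(45,90,30),(85,255,255));q=np.argwhere(m)
print("green head at z.17",onz(c,np.array([q[:,1].min(),q[:,1].max(),])[:,None]*[1,0]+[345,85]+np.array([[0,q[:,0].min()],[0,q[:,0].max()]]),.165)[:,:2])
print("cylinder top",onz(c,[(372,115),(361,115),(383,115)],.13)[:,:2])
E
```

```text
[ 0.61350745 -0.1923805   0.22329514]
(array([0.4377, 0.1056]), array([271.8, 221. ]), 5.4, np.int32(2959))
green head at z.17 [[ 0.79009663 -0.1749514 ]
 [ 0.72922745 -0.19566745]]
cylinder top [[ 0.74727729 -0.18716325]
 [ 0.74758494 -0.1547958 ]
 [ 0.74696963 -0.21953131]]
```

Emit:
move_arm(targets="0 0 -1 0;0 0 -1 0;0 0 -1 0;0 0 -1 0;0 0 -0.6 0;0 0 -0.3 0;0 0 -0.2 0;0 0 -0.1 0;0 0 -0.1 0;0 0 0 0")

```text
time_s: 31.77
tcp_pos: [0.6149, -0.1925, 0.0929]
ee_rot: [[0.999, 0.052, 0.002], [0.052, -0.999, -0.0], [0.002, 0.0, -1.0]]
wrist_force: [-0.3, 0.0, -1.9]
gripper_width: 0.352
gripper_force: 30.0
```

Emit:
move_arm(targets="0 0 -0.05 0;0 0 0 0;0 0 0 0;0 0 0 0")

```text
time_s: 32.1
tcp_pos: [0.6154, -0.1928, 0.0927]
ee_rot: [[0.999, 0.052, 0.003], [0.052, -0.999, -0.001], [0.003, 0.001, -1.0]]
wrist_force: [-1.4, 1.7, 5.9]
gripper_width: 0.351
gripper_force: 30.0
```

Emit:
move_arm(targets="0 0 0 0;0 0 0 0;0 0 0 0;0 0 0 0;0 0 0.5 0;0 0 1 0;0 0 1 0;0 0 1 0;0 0 1 0;0 0 0.85 0", gripper=52)

```text
time_s: 32.93
tcp_pos: [0.6146, -0.1928, 0.2262]
ee_rot: [[0.999, 0.052, 0.001], [0.052, -0.999, -0.0], [0.001, 0.0, -1.0]]
wrist_force: [0.4, -0.5, -0.3]
gripper_width: 0.598
gripper_force: 0.0
```

Emit:
move_arm(targets="-0.6 1 0 0;-0.6 1 0 0;-0.6 1 0 0;-0.6 1 0 0;-0.6 1 0 0;-0.6 1 0 0;-0.6 1 0 0;-0.6 1 0 0;-0.6 1 0 0;-0.6 1 0 0", gripper=60)

```text
time_s: 33.77
tcp_pos: [0.4635, 0.0583, 0.2244]
ee_rot: [[0.999, 0.052, -0.0], [0.052, -0.999, -0.0], [-0.0, 0.0, -1.0]]
wrist_force: [1.0, 0.1, -0.4]
gripper_width: 0.689
gripper_force: 0.0
```

Emit:
move_arm(targets="-0.6 1 0 0;-0.45 0.87 0 0;0 0 0 0;0 0 0 0")

```text
time_s: 34.1
tcp_pos: [0.4378, 0.1049, 0.2246]
ee_rot: [[0.999, 0.054, 0.0], [0.054, -0.999, 0.0], [0.0, -0.0, -1.0]]
wrist_force: [1.0, -0.6, 0.1]
gripper_width: 0.693
gripper_force: 0.0
```

```bash
python3 - <<'E'
from meas import *
print(sense()["tcp_pos"])
c=capture("scene");cv2.imwrite("pics/s2.png",cv2.resize(c["image"][120:360,180:520],None,fx=2.3,fy=2.3,interpolation=cv2.INTER_CUBIC))
E
```

```text
[0.43775766 0.10490487 0.22461411]
```

View pics/s2.png

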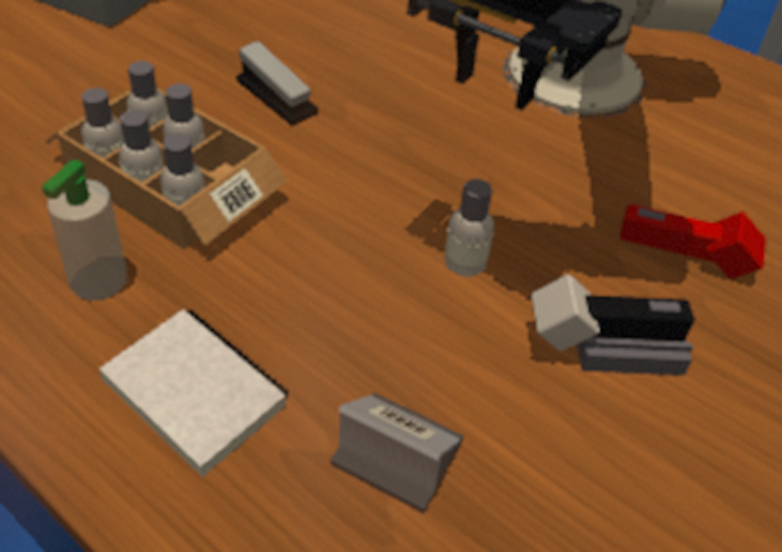

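Five bottles stand in the carton, with the front-right cell empty. The last one stands at crop (470,235), and I'll check its position from the scene view.

```bash
python3 - <<'E'
from meas import *
c=capture("scene");print(onz(c,[180+477/2.3-.3,120+187/2.3-.3],.118), proj(c,[.438,.105,.118]))
c=capture("top")
for k in caps(c,(240,325,145,245)):print(k)
E
```

```text
[[0.43750216 0.10576039 0.118     ]] [[386.73177317 200.96398447]]
```

Unmoved. I'll pick it and place it in the last cell.

Emit:
move_arm(targets="0 0 -1 0;0 0 -1 0;0 0 -1 0;0 0 -1 0;0 0 -0.8 0;0 0 -0.4 0;0 0 -0.3 0;0 0 0 0;0 0 0 0")

```text
time_s: 35.0
tcp_pos: [0.4387, 0.1037, 0.0872]
ee_rot: [[0.999, 0.051, 0.0], [0.051, -0.999, -0.0], [0.0, 0.0, -1.0]]
wrist_force: [-0.2, 0.2, -0.7]
gripper_width: 0.689
gripper_force: 0.0
```

Emit:
move_arm(targets="0 0 0 0;0 0 0 0;0 0 0 0;0 0 0 0;0 0 0 0;0 0 0 0", gripper=20)

```text
time_s: 35.5
tcp_pos: [0.4385, 0.1044, 0.0874]
ee_rot: [[0.999, 0.052, 0.001], [0.052, -0.999, 0.001], [0.001, -0.001, -1.0]]
wrist_force: [0.3, -0.1, 1.3]
gripper_width: 0.351
gripper_force: 30.0
```

Emit:
move_arm(targets="0 0 0.5 0;0 0 1 0;0 0 1 0;0 0 1 0;0 0 1 0;0 0 1 0;0.35 -1 0 0;0.35 -1 0 0;0.35 -1 0 0;0.35 -1 0 0")

```text
time_s: 36.33
tcp_pos: [0.4725, 0.0032, 0.224]
ee_rot: [[0.999, 0.052, -0.002], [0.052, -0.999, 0.0], [-0.002, -0.0, -1.0]]
wrist_force: [0.1, -0.2, -2.3]
gripper_width: 0.351
gripper_force: 30.0
```

Emit:
move_arm(targets="0.35 -1 0 0;0.35 -1 0 0;0.35 -1 0 0;0.35 -1 0 0;0.35 -1 0 0;0.35 -1 0 0;0.35 -1 0 0;0.35 -1 0 0;0 0 0 0;0 0 0 0")

```text
time_s: 37.17
tcp_pos: [0.5425, -0.1967, 0.2229]
ee_rot: [[0.999, 0.049, -0.003], [0.049, -0.999, 0.001], [-0.003, -0.001, -1.0]]
wrist_force: [-0.6, -0.4, -2.6]
gripper_width: 0.352
gripper_force: 30.0
```

Emit:
move_arm(targets="0 0 -1 0;0 0 -1 0;0 0 -1 0;0 0 -1 0;0 0 -0.6 0;0 0 -0.3 0;0 0 -0.2 0;0 0 -0.1 0;0 0 -0.1 0;0 0 0 0")

```text
time_s: 38.0
tcp_pos: [0.5437, -0.1958, 0.0927]
ee_rot: [[0.999, 0.052, 0.001], [0.052, -0.999, -0.0], [0.001, 0.0, -1.0]]
wrist_force: [-0.9, -0.2, -1.7]
gripper_width: 0.354
gripper_force: 30.0
```

Emit:
move_arm(targets="0 0 -0.05 0;0 0 0 0;0 0 0 0;0 0 0 0")

```text
time_s: 38.33
tcp_pos: [0.5443, -0.196, 0.0924]
ee_rot: [[0.999, 0.052, 0.003], [0.052, -0.999, -0.001], [0.003, 0.001, -1.0]]
wrist_force: [-1.3, 2.3, 6.0]
gripper_width: 0.357
gripper_force: 30.0
```

Emit:
move_arm(targets="0 0 0 0;0 0 0 0;0 0 0 0;0 0 0 0;0 0 0.5 0;0 0 1 0;0 0 1 0;0 0 1 0;0 0 1 0;0 0 0.85 0", gripper=52)

```text
time_s: 39.17
tcp_pos: [0.5433, -0.1961, 0.2261]
ee_rot: [[0.999, 0.052, 0.001], [0.052, -0.999, -0.0], [0.001, 0.0, -1.0]]
wrist_force: [0.7, -0.2, 0.8]
gripper_width: 0.595
gripper_force: 0.0
```

Emit:
move_arm(targets="0 1 0 -1;0 1 0 -1;0 1 0 -1;0 1 0 -1;0 1 0 -1;0 1 0 -1;0 1 0 -1;0 1 0 -1;0 0 0 -1;0 0 0 -1")

```text
time_s: 40.0
tcp_pos: [0.5431, 0.0055, 0.2242]
ee_rot: [[0.68, -0.733, -0.001], [-0.733, -0.68, -0.0], [-0.0, 0.001, -1.0]]
wrist_force: [-0.3, -0.6, 0.1]
gripper_width: 0.603
gripper_force: 0.0
```

```bash
python3 - <<'E'
from meas import *
print(sense()["joints"].round(1))
c=capture("top")
for k in caps(c,(380,450,135,210)):print("carton",k[1],onz(c,k[1],.123)[0,:2])
L=labels(c);print(L["ticket"])
d=capture("scene")
a=cv2.resize(c["image"][190:260,178:250],None,fx=8,fy=8,interpolation=cv2.INTER_CUBIC)
b=cv2.resize(d["image"][230:290,400:500],None,fx=7.8,fy=7.8,interpolation=cv2.INTER_CUBIC)
cv2.imwrite("pics/scs.png",b);cv2.imwrite("pics/sct.png",a)
cv2.imwrite("pics/full.png",d["image"]);cv2.imwrite("pics/fullt.png",c["image"])
E
```

```text
[ 17.7  13.1  -8.8  -0.  -68.2  25.2]
carton [421.8 155.1] [ 0.62562771 -0.3287529 ]
carton [399.5 157.7] [ 0.61841766 -0.26357504]
carton [401.7 181.8] [ 0.54670493 -0.26650971]
carton [427.2 181.7] [ 0.54629902 -0.33970637]Traceback (most recent call last):
  File "<stdin>", line 5, in <module>
  File "meas.py", line 21, in labels
    q=max(comps(m,50,900),key=lambda v:v[0][4])
ValueError: max() iterable argument is empty
```

```bash
python3 - <<'E'
from meas import *
c=capture("top");d=capture("scene")
a=cv2.resize(c["image"][120:260,178:290],None,fx=4.2,fy=4.2,interpolation=cv2.INTER_CUBIC)
b=cv2.resize(d["image"][230:340,310:500],None,fx=4,fy=4,interpolation=cv2.INTER_CUBIC)
b=cv2.copyMakeBorder(b,0,max(0,a.shape[0]-b.shape[0]),0,0,cv2.BORDER_CONSTANT)
cv2.imwrite("pics/sc.png",cv2.hconcat([a[:b.shape[0]],b])[:, :]);print(a.shape,b.shape)
cv2.imwrite("pics/full.png",d["image"]);cv2.imwrite("pics/fullt.png",c["image"])
E
python3 -c "
import cv2;a=cv2.imread('pics/sc.png');print(a.shape);s=800/a.shape[1];print(s);cv2.imwrite('pics/sc.png',cv2.resize(a,None,fx=s,fy=s) if s<1 else a)"
```

```text
(588, 470, 3) (588, 760, 3)
(588, 1230, 3)
0.6504065040650406
```

View pics/sc.png

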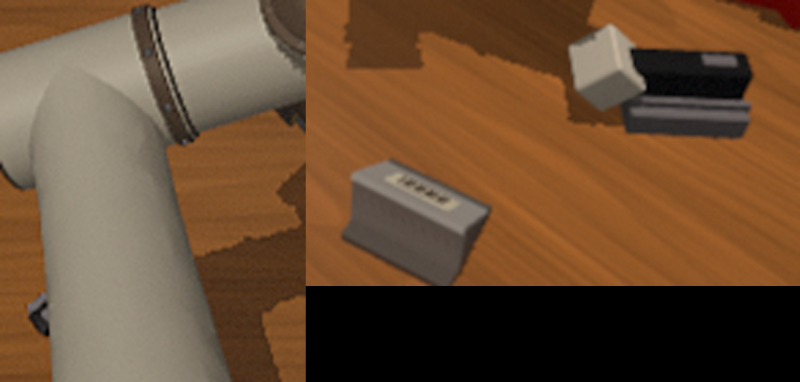

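```bash
python3 - <<'E'
from meas import *
c=capture("top");d=capture("scene")
f=lambda p,z:onz(c,np.array(p)/9.+[183-.45,195-.45],z)[:,:2]
T=f([(325,85),(410,208)],.087);F=f([(420,40),(518,160)],.054);B=f([(138,341)],.07)[0]
ang=lambda v:np.degrees(np.arctan2(v[1],v[0]))
for n,E in(("top",T),("front",F)):print(n,E.round(4).tolist(),"w",np.linalg.norm(E[1]-E[0]),"yaw",ang(E[1]-E[0])+90,"mid",E.mean(0))
print("button",B,"yaw B-T",ang(T.mean(0)-B),"B-F",ang(F.mean(0)-B),"dist",np.linalg.norm(T.mean(0)-B),np.linalg.norm(F.mean(0)-B))
bt=np.array([138,341])/9+[183-.45,195-.45];bs=np.array([658,310])/3+[250-.33,150-.33]
print(tri(c,bt,d,bs))
tt=np.array([367,146])/9+[182.55,194.55];
# scene crop: top ridge ends (530,268),(560,345)? back
# rear end of handle top: scene corners (688,300) right-top, (690,322)
w=f([(130,445),(395,275)],.038);print("rib R",w)
w=f([(50,330),(270,165)],.038);print("rib L",w)
E
```

```text
top [[0.4933, 0.2661], [0.4525, 0.2371]] w 0.050028907981354696 yaw -54.54219162474848 mid [0.47292013 0.25157911]
front [[0.5141, 0.2435], [0.4728, 0.2094]] w 0.05351298250316375 yaw -50.3891026925518 mid [0.49343818 0.22645063]
button [0.41177772 0.32884527] yaw B-T -51.64465647591918 B-F -51.42738946954203 dist 0.09853148559440873 0.13096981647931522
(array([0.41119094, 0.32945128, 0.07151571]), np.float64(0.002290675477354233))
rib R [[0.3798974  0.34029996]
 [0.43629491 0.25332635]]
rib L [[0.41878076 0.36903472]
 [0.4742813  0.29703636]]
```

Emit:
move_arm(targets="-0.38 1 0 -0.93;-0.38 1 0 0;-0.38 1 0 0;-0.38 1 0 0;-0.38 1 0 0;-0.38 1 0 0;-0.38 1 0 0;-0.38 1 0 0;-0.38 1 0 0;-0.38 1 0 0", gripper=60)

```text
time_s: 41.08
tcp_pos: [0.4478, 0.2549, 0.2246]
ee_rot: [[0.621, -0.784, 0.0], [-0.784, -0.621, 0.0], [0.0, -0.0, -1.0]]
wrist_force: [1.1, 0.7, -0.4]
gripper_width: 0.688
gripper_force: 0.0
```

Emit:
move_arm(targets="-0.38 1 0 0;-0.36 1 0 0;0 0.08 0 0;0 0 -1 0;0 0 -1 0;0 0 -1 0;0 0 0 0;0 0 0 0")

```text
time_s: 41.75
tcp_pos: [0.4297, 0.305, 0.1489]
ee_rot: [[0.62, -0.784, -0.001], [-0.784, -0.62, -0.003], [0.001, 0.003, -1.0]]
wrist_force: [0.8, 0.5, 0.8]
gripper_width: 0.688
gripper_force: 0.0
```

```bash
python3 - <<'E'
from meas import *
s=sense();print(s["tcp_pos"],s["ee_rot"],s["joints"].round(1))
d=capture("scene");b=cv2.resize(d["image"][180:300,390:520],None,fx=5,fy=5,interpolation=cv2.INTER_CUBIC)
cv2.imwrite("pics/g1.png",b)
E
```

```text
[0.42974177 0.30496554 0.14892598] [[ 0.62026947 -0.78438756 -0.00139367]
 [-0.78438781 -0.62026491 -0.00268266]
 [ 0.0012398   0.00275715 -0.99999543]] [ 53.   15.1 -17.4   0.  -57.6 -14.7]
```

View pics/g1.png

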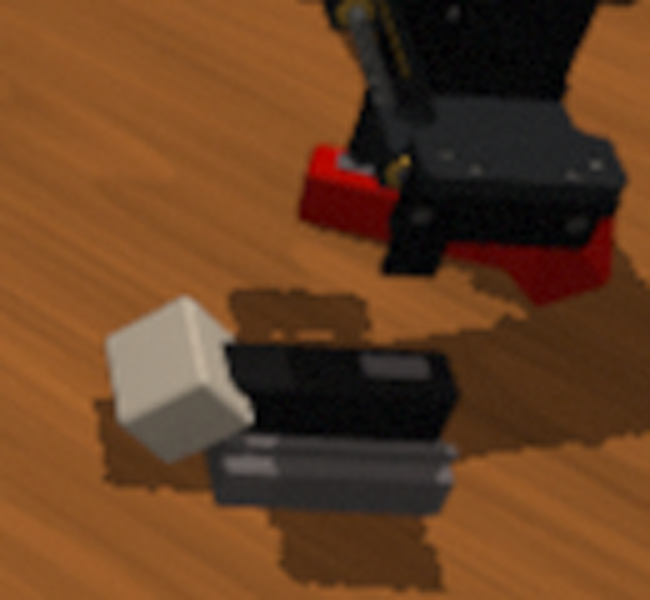

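```bash
python3 - <<'E'
from meas import *
d=capture("scene")
u=np.array([np.cos(np.radians(38.3)),np.sin(np.radians(38.3)),0]);t=np.array([.4297,.305,.149])
P=proj(d,[t+u*.037,t-u*.037,t]);print((P-[390,180])*5+2.5)
o=np.array([.445,.2873,.03]);ex=np.array([.62,-.784,0])
print((proj(d,[o+ex*.045+[0,0,.057],o-ex*.085+[0,0,.04],o+ex*.03+[0,0,.04]])-[390,180])*5+2.5)
E
```

```text
[[391.28570457 311.49927141]
 [356.38204754 192.19656478]
 [373.27212132 249.92780814]]
[[192.31029953 334.61173557]
 [459.81360165 373.74374212]
 [216.68185465 359.99125218]]
```

Emit:
move_arm(targets="0 0 -0.8 0;0 0 -0.8 0;0 0 -0.8 0;0 0 -0.6 0;0 0 -0.5 0;0 0 -0.3 0;0 0 -0.2 0;0 0 -0.14 0;0 0 0 0;0 0 0 0")

```text
time_s: 42.68
tcp_pos: [0.4302, 0.3066, 0.0468]
ee_rot: [[0.62, -0.784, 0.001], [-0.784, -0.62, 0.001], [-0.0, -0.001, -1.0]]
wrist_force: [-0.2, 0.7, -0.3]
gripper_width: 0.691
gripper_force: 0.0
```

Emit:
move_arm(targets="0 0 -0.1 0;0 0 0 0;0 0 0 0")

```text
time_s: 42.93
tcp_pos: [0.4298, 0.3062, 0.0438]
ee_rot: [[0.62, -0.784, 0.0], [-0.784, -0.62, 0.0], [-0.0, -0.0, -1.0]]
wrist_force: [-1.3, 0.1, 0.6]
gripper_width: 0.689
gripper_force: 0.0
```

Emit:
move_arm(targets="0 0 0 0;0 0 0 0;0 0 0 0;0 0 0 0;0 0 0 0;0 0 0 0;0 0 0 0;0 0 0 0", gripper=15)

```text
time_s: 43.6
tcp_pos: [0.4296, 0.306, 0.0436]
ee_rot: [[0.62, -0.785, -0.0], [-0.785, -0.62, -0.0], [0.0, 0.0, -1.0]]
wrist_force: [-1.5, -0.7, -0.5]
gripper_width: 0.333
gripper_force: 30.0
```

Emit:
move_arm(targets="0 0 0.2 0;0 0 0.4 0;0 0 0.6 0;0 0 0.8 0;0 0 1 0;0 0 1 0;0 0 1 0;0 0 0.5 0;0 0 0 0;0 0 0 0")

```text
time_s: 44.43
tcp_pos: [0.4295, 0.3062, 0.1817]
ee_rot: [[0.62, -0.785, 0.0], [-0.785, -0.62, 0.002], [-0.001, -0.001, -1.0]]
wrist_force: [0.4, -0.0, -2.0]
gripper_width: 0.339
gripper_force: 30.0
```

```bash
python3 - <<'E'
from meas import *
s=sense();print(s["tcp_pos"],s["wrist_force"],s["moment"])
c=capture("top");d=capture("scene")
t0=cv2.imread("pics/top0.png");s0=cv2.imread("pics/scene0.png")
ang=lambda v:np.degrees(np.arctan2(v[1],v[0]))
f=lambda p,z:onz(c,np.array(p)/4.+[180-.4,115-.4],z)[:,:2]
for n,p,z in(("back",[(180,80),(303,53)],.078),("front",[(217,193),(335,170)],.01),("left",[(180,80),(215,180)],0.05),("labtop",[(213,104),(293,88)],.06),("labbot",[(225,152),(302,134)],.034)):
    w=f(p,z);print(n,w.round(4).tolist(),ang(w[1]-w[0])+90)
# label corners, plane intersection: z=.047+-.0141
w=np.vstack([f([(213,104),(293,88)],.0611),f([(302,134),(225,152)],.0329)]);print(w.mean(0),np.linalg.norm(w[0]-w[1]),np.linalg.norm(w[1]-w[2]))
print(np.abs(d["image"][280:345,320:385].astype(int)-s0[280:345,320:385]).mean())
c0=dict(c);c0["image"]=t0
h=cv2.cvtColor(d["image"],cv2.COLOR_BGR2HSV)
L=labels(c0);print(L["carton"][:3]);
# scene view of both labels
for n,(x0,x1,y0,y1) in(("carton",(255,310,185,225)),("ticket",(335,380,290,312))):
    q=h[y0:y1,x0:x1];m=((q[...,2]>120)&(q[...,1]<70)&(q[...,0]>10)).astype(np.uint8)
    m=cv2.morphologyEx(m,cv2.MORPH_CLOSE,np.ones((7,7),np.uint8));k=max(comps(m,30,2000),key=lambda v:v[0][4]);print(n,k[0],k[1]+[x0,y0])
    try:print(tri(c0,(L[n][2].mean(0)),d,k[1]+[x0,y0]))
    except Exception as e:print(e)
cv2.imwrite("pics/lab.png",cv2.hconcat([cv2.resize(d["image"][180:235,255:315],None,fx=6.5,fy=6.5,interpolation=cv2.INTER_CUBIC),cv2.resize(d["image"][285:340,325:385],None,fx=6.5,fy=6.5,interpolation=cv2.INTER_CUBIC)]))
E
```

```text
[0.42947714 0.30620116 0.18168936] [ 0.38362011 -0.0278077  -2.01930341] [ 0.03839545  0.07581442 -0.07870646]
back [[0.7102, 0.2581], [0.7311, 0.1643]] 12.534542642540003
front [[0.6401, 0.2429], [0.6583, 0.1485]] 10.934626092535211
left [[0.7206, 0.2653], [0.639, 0.2355]] -69.9122578499547
labtop [[0.6972, 0.2365], [0.7096, 0.1747]] 11.353397882788187
labbot [[0.6666, 0.232], [0.6808, 0.1715]] 13.2268537258892
[0.68852569 0.20365045] 0.06298549641253579 0.0281027389315344
4.9169230769230765
(array([ 0.57863953, -0.13762218,  0.049     ]), array([ 0.57724502, -0.13800359,  0.049     ]), array([[349., 167.],
       [359., 167.],
       [359., 188.],
       [349., 188.]], dtype=float32))
carton [ 17   9  22  22 258] [282.20542636 203.95348837]
(array([ 0.57791427, -0.13710969,  0.05094638]), np.float64(0.000781074506055622))
ticket [  0   0  45  22 463] [351.4362851  302.88984881]
(array([0.6901516 , 0.20283091, 0.04612332]), np.float64(0.006329110752001221))
```

View pics/lab.png

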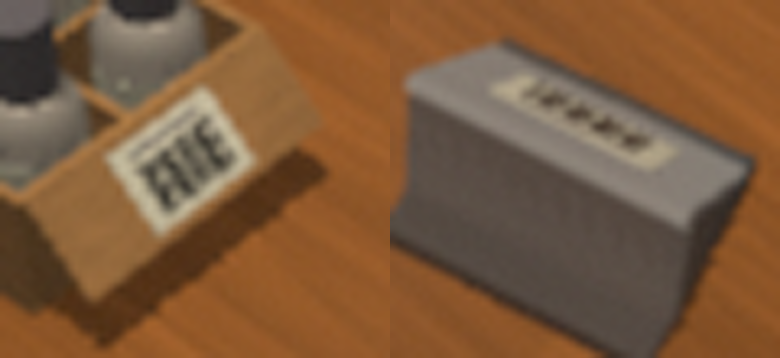

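```bash
python3 - <<'E'
from meas import *
c=capture("top");d=capture("scene")
print(tri(c,(243.6,144.65),d,(354.75,303.4)),proj(d,[.6885,.2042,.047]),proj(c,[.6885,.2042,.047]))
# scene-view stand edges: plate upper edge at z .078
f=lambda p,z:onz(d,(np.array(p)-[390,0])/6.5+[325-.42,285-.42],z)[:,:2]
for p,z in(([(520,72),(682,152)],.0329),([(488,95),(655,170)],.0611),([(408,82),(688,228)],.078)):
    w=f(p,z);v=w[1]-w[0];print(w.round(4).tolist(),np.linalg.norm(v),np.degrees(np.arctan2(v[1],v[0]))-90)
# carton label edges in the scene view, upper z .063 and lower z .035
g=lambda p,z:onz(d,np.array(p)/6.5+[255-.42,180-.42],z)[:,:2]
w=np.vstack([g([(108,155),(205,88)],.0631),g([(255,158),(160,235)],.0349)]);print(w,w.mean(0))
v=w[0]-w[1]+w[3]-w[2];print("carton yaw",np.degrees(np.arctan2(v[1],v[0])),np.linalg.norm(v)/2)
# held scanner head: white in the scene view
t=np.array(sense()["tcp_pos"]);ex=np.array([.62,-.785,0])
R=t+ex*.070+[0,0,.057-.0136];ey=np.array([.785,.62,0])
print("ridge expect",proj(d,[R+ey*.028,R-ey*.028]))
cv2.imwrite("pics/held.png",cv2.resize(d["image"][150:270,380:520],None,fx=5.5,fy=5,interpolation=cv2.INTER_CUBIC))
E
```

```text
(array([0.68822326, 0.2059662 , 0.04620238]), np.float64(0.0007668607249098094)) [[353.88264242 302.77058419]] [[244.00998144 144.54039394]]
[[0.6803, 0.1723], [0.6679, 0.2327]] 0.06171371417866557 11.625062616842513
[[0.7099, 0.1811], [0.6952, 0.2389]] 0.05960580978174772 14.320933201118066
[[0.7327, 0.1655], [0.7139, 0.2639]] 0.10013209718476793 10.79057611255854
[[ 0.60521627 -0.14986779]
 [ 0.54803639 -0.15121198]
 [ 0.54386141 -0.12647688]
 [ 0.60465741 -0.12157443]] [ 0.57544287 -0.13728277]
carton yaw 3.0308916462949593 0.05907056856761156
ridge expect [[442.67997733 212.45451643]
 [438.30574304 194.66757687]]
```

View pics/held.png

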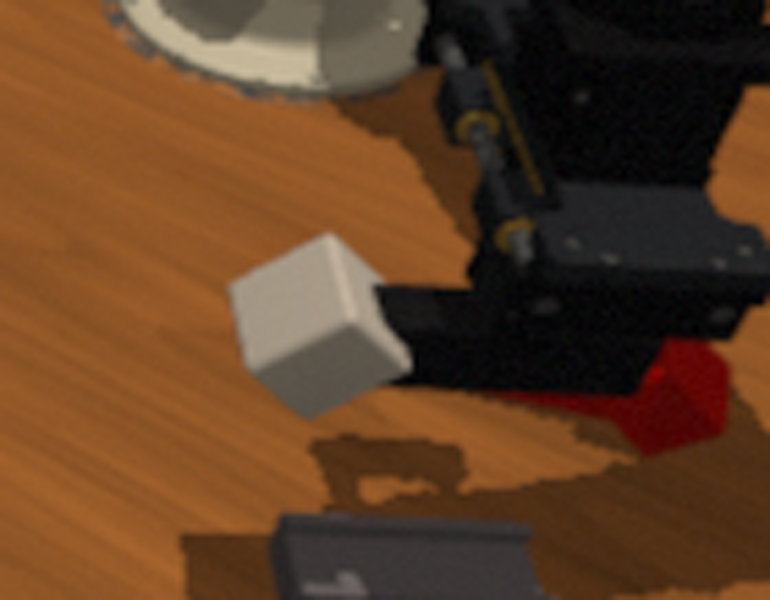

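Emit:
move_arm(targets="0.4 -0.45 0 1;0.4 -0.45 0 1;0.4 -0.45 0 1;0.4 -0.45 0 1;0.4 -0.45 0 1;0.4 -0.45 0 1;0.4 -0.45 0 1;0.4 -0.45 0 1;0.4 -0.45 0 1;0.4 -0.45 0 1")

```text
time_s: 45.47
tcp_pos: [0.5296, 0.1927, 0.1796]
ee_rot: [[1.0, -0.025, -0.002], [-0.025, -1.0, -0.002], [-0.002, 0.002, -1.0]]
wrist_force: [-0.1, 0.6, -1.8]
gripper_width: 0.334
gripper_force: 30.0
```

Emit:
move_arm(targets="0.35 -0.37 0 1;0.35 -0.37 0 1;0 0 0 0.66;0 0 -0.6 0;0 0 -0.6 0;0 0 -0.6 0;0 0 -0.5 0;0 0 -0.3 0;0 0 -0.18 0;0 0 0 0")

```text
time_s: 46.3
tcp_pos: [0.5465, 0.1747, 0.11]
ee_rot: [[0.979, 0.201, -0.003], [0.201, -0.98, -0.002], [-0.003, 0.001, -1.0]]
wrist_force: [-0.3, -0.1, -2.2]
gripper_width: 0.335
gripper_force: 30.0
```

Emit:
move_arm(targets="0 0 0 0;0 0 0 0;0 0 0 0")

```text
time_s: 46.55
tcp_pos: [0.5477, 0.1754, 0.1124]
ee_rot: [[0.979, 0.202, 0.002], [0.202, -0.979, 0.001], [0.002, -0.001, -1.0]]
wrist_force: [-0.2, 0.3, -2.5]
gripper_width: 0.335
gripper_force: 30.0
```

```bash
python3 - <<'E'
from meas import *
s=sense();t=s["tcp_pos"];print(t,s["ee_rot"])
d=capture("scene")
ex=s["ee_rot"][:,0];ey=s["ee_rot"][:,1];z=np.array([0,0,1]);o=t+ex*.025-z*.0136
W=o+ex*.0627+z*.0063;L=np.array([.6883,.205,.047]);v=L-W;print("window",W,"dist",np.linalg.norm(v),"off",np.degrees(np.arccos(v/np.linalg.norm(v)@(ex-z)/2**.5)))
R=o+ex*.045+z*.057;F=o+ex*.078+z*.024
P=proj(d,[R+ey*.028,R-ey*.028,F+ey*.028,F-ey*.028,L]);print(((P-[270,180])*5+2.5).round(0))
cv2.imwrite("pics/aim.png",cv2.resize(d["image"][180:340,270:420],None,fx=5,fy=3.75 if 0 else 5,interpolation=cv2.INTER_CUBIC)[200:800])
E
```

```text
[0.5477051  0.17540903 0.11242102] [[ 9.79461277e-01  2.01626640e-01  1.51795044e-03]
 [ 2.01625565e-01 -9.79462321e-01  8.32518412e-04]
 [ 1.65463315e-03 -5.09361934e-04 -9.99998501e-01]]
window [0.63360386 0.1930916  0.10526613] dist 0.08079863609620375 off 2.658888294721913
[[460. 314.]
 [581. 366.]
 [419. 416.]
 [540. 470.]
 [424. 617.]]
```

View pics/aim.png

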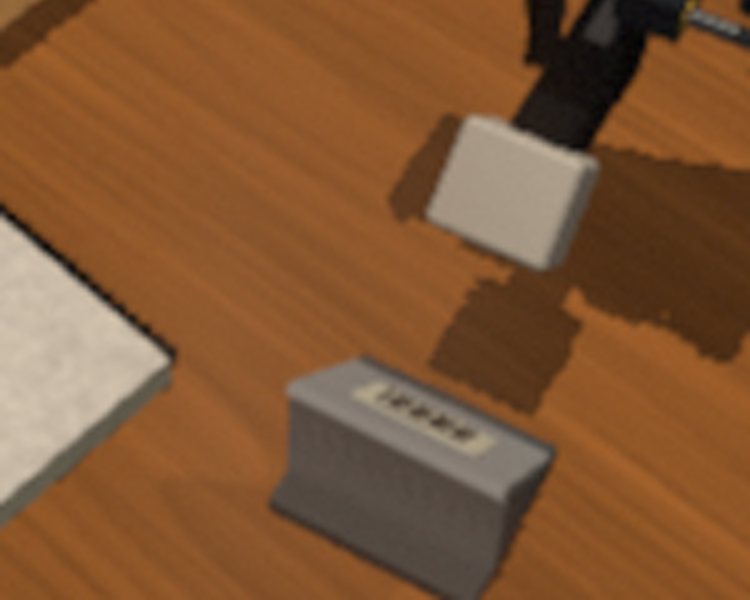

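Emit:
move_arm(targets="0.02 0 -0.08 0;0 0 0 0;0 0 0 0;0 0 0 0;0 0 0 0;0 0 0 0;0 0 0 0;0 0 0 0;0 0 0 0;0 0 0 0")

```text
time_s: 47.43
tcp_pos: [0.5477, 0.1751, 0.1096]
ee_rot: [[0.979, 0.201, 0.0], [0.201, -0.979, 0.0], [0.0, -0.0, -1.0]]
wrist_force: [0.3, 0.3, -1.8]
gripper_width: 0.336
gripper_force: 30.0
```

Emit:
move_arm(targets="0 0 0 0;0 0 0 0;0 0 0 0;0 0 0 0;0 0 0 0;0 0 0 0;0 0 0 0;0 0 0 0;0 0 0 0;0 0 0 0")

```text
time_s: 48.27
tcp_pos: [0.5477, 0.1751, 0.1096]
ee_rot: [[0.979, 0.201, -0.0], [0.201, -0.979, 0.0], [-0.0, -0.0, -1.0]]
wrist_force: [0.2, 0.5, -1.6]
gripper_width: 0.335
gripper_force: 30.0
```

Emit:
move_arm(targets="0 0 0 0;0 0 0 0;0 0 0 0;0 0 0 0;0 0 0 0;0 0 0 0;0 0 0 0;0 0 0 0;0 0 0 0;0 0 0 0")

```text
time_s: 49.1
tcp_pos: [0.5477, 0.1751, 0.1095]
ee_rot: [[0.979, 0.201, -0.0], [0.201, -0.979, -0.0], [-0.0, 0.0, -1.0]]
wrist_force: [0.5, 1.1, -1.0]
gripper_width: 0.336
gripper_force: 30.0
```

Emit:
move_arm(targets="0 0 0 0;0 0 0 0;0 0 0 0;0 0 0 0;0 0 0 0;0 0 0 0;0 0 0 0;0 0 0 0;0 0 0 0;0 0 0 0")

```text
time_s: 49.93
tcp_pos: [0.5477, 0.1751, 0.1095]
ee_rot: [[0.979, 0.202, -0.0], [0.202, -0.979, 0.0], [-0.0, -0.0, -1.0]]
wrist_force: [-0.0, -0.8, -1.9]
gripper_width: 0.335
gripper_force: 30.0
```

Emit:
move_arm(targets="0 0 0.8 -1;0 0 0.8 -1;0 0 0.8 -1;0.1 -0.8 0 -1;0.1 -0.8 0 -1;0.1 -0.8 0 -1;0.1 -0.8 0 -1;0.1 -0.8 0 -1;0.1 -0.8 0 -1;0.1 -0.8 0 -1")

```text
time_s: 50.77
tcp_pos: [0.5652, 0.0342, 0.1696]
ee_rot: [[0.781, -0.624, 0.0], [-0.624, -0.781, 0.0], [0.0, -0.0, -1.0]]
wrist_force: [0.6, 0.2, -1.9]
gripper_width: 0.336
gripper_force: 30.0
```

Emit:
move_arm(targets="0.17 -0.6 0 -1;0 -0.56 0 -1;0 0 0 -1;0 0 0 -1;0 0 0 -1;0 0 0 -1;0 0 0 -1;0 0 0 -1;0 0 0 -1;0 0 0 -0.72")

```text
time_s: 51.6
tcp_pos: [0.5694, 0.0061, 0.1695]
ee_rot: [[0.049, -0.999, -0.0], [-0.999, -0.049, 0.0], [-0.0, 0.0, -1.0]]
wrist_force: [-0.7, -0.2, -1.9]
gripper_width: 0.332
gripper_force: 30.0
```

Emit:
move_arm(targets="0 0 0 0;0 0 -0.6 0;0 0 -0.6 0;0 0 -0.5 0;0 0 -0.3 0;0 0 -0.2 0;0 0 -0.07 0;0 0 0 0;0 0 0 0;0 0 0 0")

```text
time_s: 52.43
tcp_pos: [0.57, 0.0062, 0.1136]
ee_rot: [[0.053, -0.999, 0.002], [-0.999, -0.053, 0.0], [-0.0, -0.002, -1.0]]
wrist_force: [0.7, 0.4, -0.9]
gripper_width: 0.335
gripper_force: 30.0
```

```bash
python3 - <<'E'
from meas import *
s=sense();t=s["tcp_pos"];print(t)
d=capture("scene");c=capture("top")
ex=s["ee_rot"][:,0];ey=s["ee_rot"][:,1];z=np.array([0,0,1]);o=t+ex*.025-z*.0136
W=o+ex*.0627+z*.0063;L=np.array([.5768,-.1376,.049]);v=L-W;print("window",W,"dist",np.linalg.norm(v),"off",np.degrees(np.arccos(v/np.linalg.norm(v)@(ex-z)/2**.5)),"lat",v@ey,"fwd",v@ex)
R=o+ex*.045+z*.057;F=o+ex*.078+z*.024
# head outline in the top view against the expected
P=proj(c,[R+ey*.028,R-ey*.028,F+ey*.028,F-ey*.028]);print(P.round(1))
h=cv2.cvtColor(c["image"],cv2.COLOR_BGR2HSV)[140:215,300:365];m=((h[...,1]<70)&(h[...,2]>110)).astype(np.uint8)
for k in comps(m,40,3000):print(k[0]+[300,140,0,0,0],k[1]+[300,140])
print("exp ctr",P.mean(0))
P=proj(d,[R+ey*.028,R-ey*.028,F+ey*.028,F-ey*.028]);print(P.round(1))
h=cv2.cvtColor(d["image"],cv2.COLOR_BGR2HSV)[150:260,270:380];m=((h[...,1]<60)&(h[...,2]>110)).astype(np.uint8)
for k in comps(m,40,3000):print(k[0]+[270,150,0,0,0],k[1]+[270,150])
E
```

```text
[0.57003579 0.00621677 0.11359839]
window [ 0.57469213 -0.08135953  0.10628184] dist 0.08030344308033238 off 0.17235253877614976 lat 0.0009746937621123399 fwd 0.0562838608748103
[[332.  180. ]
 [330.6 160.6]
 [343.  182. ]
 [341.6 163.1]]
[320 161  23  21 349] [331.69054441 171.26361032]
[349 167  11  22 130] [354.49230769 177.94615385]
exp ctr [336.82252238 171.43424204]
[[308.6 179.7]
 [293.7 190.7]
 [299.2 184.5]
 [284.5 195.2]]
[270 181  14   9  84] [275.97619048 185.25      ]
[272 195  20  20 134] [280.85074627 204.23134328]
```

Emit:
move_arm(targets="0 0 0 0;0 0 0 0;0 0 0 0;0 0 0 0;0 0 0 0;0 0 0 0;0 0 0 0;0 0 0 0;0 0 0 0;0 0 0 0")

```text
time_s: 53.37
tcp_pos: [0.5694, 0.0061, 0.1128]
ee_rot: [[0.053, -0.999, -0.0], [-0.999, -0.053, 0.0], [-0.0, 0.0, -1.0]]
wrist_force: [0.5, 0.7, -1.0]
gripper_width: 0.334
gripper_force: 30.0
```

Emit:
move_arm(targets="0 0 0 0;0 0 0 0;0 0 0 0;0 0 0 0;0 0 0 0;0 0 0 0;0 0 0 0;0 0 0 0;0 0 0 0;0 0 0 0")

```text
time_s: 54.2
tcp_pos: [0.5694, 0.0061, 0.1128]
ee_rot: [[0.053, -0.999, -0.0], [-0.999, -0.053, -0.0], [0.0, 0.0, -1.0]]
wrist_force: [0.2, -0.7, -2.4]
gripper_width: 0.333
gripper_force: 30.0
```

Emit:
move_arm(targets="0 0 0 0;0 0 0 0;0 0 0 0;0 0 0 0;0 0 0 0;0 0 0 0;0 0 0 0;0 0 0 0;0 0 0 0;0 0 0 0")

```text
time_s: 55.03
tcp_pos: [0.5694, 0.0061, 0.1128]
ee_rot: [[0.053, -0.999, -0.0], [-0.999, -0.053, 0.0], [-0.0, 0.0, -1.0]]
wrist_force: [0.3, 0.1, -1.5]
gripper_width: 0.335
gripper_force: 30.0
```

Emit:
move_arm(targets="0 0 0 0;0 0 0 0;0 0 0 0;0 0 0 0;0 0 0 0;0 0 0 0;0 0 0 0;0 0 0 0;0 0 0 0;0 0 0 0")

```text
time_s: 55.87
tcp_pos: [0.5694, 0.0061, 0.1128]
ee_rot: [[0.053, -0.999, -0.0], [-0.999, -0.053, -0.0], [0.0, 0.0, -1.0]]
wrist_force: [-0.8, -0.2, -1.2]
gripper_width: 0.338
gripper_force: 30.0
```

Emit:
move_arm(targets="0 0 0.9 0;0 0 0.9 0;0 0 0.9 0;-0.5 1 0 1;-0.5 1 0 1;-0.5 1 0 1;-0.5 1 0 1;-0.5 1 0 1;-0.5 1 0 1;-0.5 1 0 1")

```text
time_s: 56.7
tcp_pos: [0.4811, 0.1822, 0.1804]
ee_rot: [[0.619, -0.785, 0.0], [-0.785, -0.619, 0.0], [-0.0, -0.0, -1.0]]
wrist_force: [-1.2, 0.8, -2.7]
gripper_width: 0.331
gripper_force: 30.0
```

Emit:
move_arm(targets="-0.5 1 0 0.06;-0.5 1 0 0;-0.5 1 0 0;-0.5 1 0 0;-0.09 1 0 0;0 0 0 0;0 0 0 0;0 0 0 0")

```text
time_s: 57.37
tcp_pos: [0.4294, 0.3057, 0.1801]
ee_rot: [[0.62, -0.784, -0.001], [-0.784, -0.62, -0.001], [0.0, 0.001, -1.0]]
wrist_force: [-0.3, -0.2, -1.1]
gripper_width: 0.329
gripper_force: 30.0
```

Emit:
move_arm(targets="0 0 -0.7 0;0 0 -0.8 0;0 0 -0.8 0;0 0 -0.8 0;0 0 -0.7 0;0 0 -0.6 0;0 0 -0.4 0;0 0 -0.2 0;0 0 0 0;0 0 0 0")

```text
time_s: 58.2
tcp_pos: [0.4302, 0.3061, 0.0558]
ee_rot: [[0.62, -0.785, 0.001], [-0.785, -0.62, 0.0], [0.0, -0.001, -1.0]]
wrist_force: [0.2, 0.5, -1.8]
gripper_width: 0.332
gripper_force: 30.0
```

Emit:
move_arm(targets="0 0 -0.15 0;0 0 -0.1 0;0 0 -0.1 0;0 0 -0.05 0;0 0 -0.03 0;0 0 0 0;0 0 0 0;0 0 0 0;0 0 0 0")

```text
time_s: 58.95
tcp_pos: [0.4297, 0.3062, 0.0447]
ee_rot: [[0.62, -0.784, 0.0], [-0.784, -0.62, 0.0], [-0.0, -0.0, -1.0]]
wrist_force: [-0.0, -0.4, -2.6]
gripper_width: 0.333
gripper_force: 30.0
```

Emit:
move_arm(targets="0 0 -0.04 0;0 0 0 0;0 0 0 0;0 0 0 0")

```text
time_s: 59.28
tcp_pos: [0.4298, 0.3062, 0.0436]
ee_rot: [[0.62, -0.785, 0.0], [-0.785, -0.62, 0.0], [-0.0, -0.0, -1.0]]
wrist_force: [0.6, 0.5, -2.1]
gripper_width: 0.335
gripper_force: 30.0
```

Emit:
move_arm(targets="0 0 -0.03 0;0 0 0 0;0 0 0 0;0 0 0 0")

```text
time_s: 59.62
tcp_pos: [0.4298, 0.3062, 0.0435]
ee_rot: [[0.62, -0.784, 0.0], [-0.784, -0.62, 0.0], [0.0, -0.001, -1.0]]
wrist_force: [-2.8, 0.6, 6.0]
gripper_width: 0.331
gripper_force: 30.0
```

Emit:
move_arm(targets="0 0 -0.03 0;0 0 0 0;0 0 0 0;0 0 0 0")

```text
time_s: 59.95
tcp_pos: [0.4298, 0.3062, 0.0434]
ee_rot: [[0.621, -0.784, 0.001], [-0.784, -0.621, 0.0], [0.0, -0.001, -1.0]]
wrist_force: [-4.6, -0.7, 10.1]
gripper_width: 0.334
gripper_force: 30.0
```

Contact is made at exactly the home height. I'll release, rise, and look.

Emit:
move_arm(targets="0 0 0.04 0;0 0 0 0;0 0 0 0;0 0 0 0;0 0 0 0;0 0 0 0;0 0 0 0", gripper=60)

```text
time_s: 60.53
tcp_pos: [0.4297, 0.3061, 0.0429]
ee_rot: [[0.62, -0.785, -0.0], [-0.785, -0.62, -0.0], [0.0, 0.0, -1.0]]
wrist_force: [-0.1, 0.2, -0.3]
gripper_width: 0.676
gripper_force: 0.0
```

Emit:
move_arm(targets="0 0 0.3 0;0 0 0.6 0;0 0 1 0;0 0 1 0;0 0 1 0;0 0 1 0;0 0 1 0;0 0 1 0;0 0 0 0")

```text
time_s: 61.28
tcp_pos: [0.4322, 0.3081, 0.222]
ee_rot: [[0.621, -0.784, 0.009], [-0.784, -0.621, 0.008], [-0.001, -0.012, -1.0]]
wrist_force: [1.1, -0.3, -0.2]
gripper_width: 0.691
gripper_force: 0.0
```

Emit:
move_arm(targets="-0.9 1 0.2 0;-0.9 1 0.2 0;-0.9 1 0.2 0;-0.9 1 0.2 0;-0.9 1 0 0;-0.9 1 0 0;-0.9 1 0 0;-0.9 1 0 0;-0.9 1 0 0;-0.9 1 0 0")

```text
time_s: 62.12
tcp_pos: [0.2033, 0.557, 0.2358]
ee_rot: [[0.62, -0.784, -0.0], [-0.784, -0.62, 0.0], [-0.0, -0.0, -1.0]]
wrist_force: [0.9, 1.0, -0.1]
gripper_width: 0.689
gripper_force: 0.0
```

```bash
python3 - <<'E'
from meas import *
s=sense();print(s["time_s"],s["tcp_pos"])
c=capture("top");d=capture("scene")
cv2.imwrite("pics/end.png",cv2.resize(d["image"][110:350,180:510],None,fx=2.4,fy=2.4,interpolation=cv2.INTER_CUBIC))
t0=cv2.imread("pics/scene0.png").astype(np.float32);a=d["image"].astype(np.float32)
for n,(x0,x1,y0,y1) in dict(scanner=(408,485,238,285),stand=(322,385,288,340)).items():
    g=lambda i:cv2.GaussianBlur(cv2.cvtColor(i[y0:y1,x0:x1],cv2.COLOR_BGR2GRAY),(0,0),1)
    print(n,cv2.phaseCorrelate(g(t0),g(a)),np.abs(g(t0)-g(a)).mean())
for k in caps(c,(360,450,135,215)):print("carton",k[1],onz(c,k[1],.123)[0,:2])
E
```

```text
62.1167 [0.20328519 0.55696342 0.23584966]
scanner ((0.07361810375203959, 0.09025356212050895), 1.0150716584796706) 0.820662
stand ((-0.022444405566865555, 0.0015047365624809572), 0.9985509606216241) 0.53934634
carton [423.7 156.2] [ 0.62226095 -0.33408174]
carton [399.6 157.7] [ 0.61841489 -0.26386529]
carton [374.7 159.6] [ 0.61339557 -0.19138847]
carton [401.7 181.7] [ 0.54699889 -0.26652387]
carton [427.2 181.7] [ 0.54629902 -0.33970637]
carton [376.5 183.3] [ 0.54299009 -0.19403335]
```

View pics/end.png

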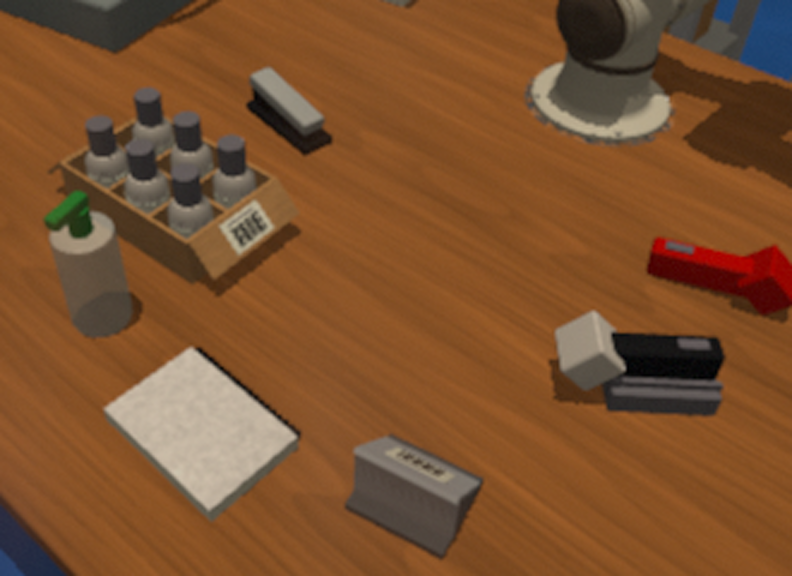

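All six bottles stand in their cells (crop 85–255, 90–230). The scanner lies in its rest as before (640,360), within 0.1 px of the first picture, and the stand has not moved.

```bash
python3 -c "
from station import *
print(finish_job())"
```

```text
the job is handed in; nothing more can be done
None
```

Job handed in: all six bottles are upright in their own cells, both labels were aimed at from about 8 cm and held for over 3 s each (ticket first), and the scanner is back in its rest as it lay; no reading signal was available to confirm the scans.

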